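# Hang the head bin on its studs and load the finished mallet heads

## Robot

A 6-joint arm with a two-finger parallel gripper is mounted at the origin on the work surface. World frame = base frame: x ahead of the robot, y to its left, z up, the work surface at z = 0. Lengths are in mm, angles in degrees, forces in N, time in s.
With the tool pointing down it reaches from about 350 to 850 mm from the base axis. Payload 8.1 kg.
Tool frame: the origin (TCP) lies at the very end of the fingers, on their centre line; the grasp point (between the pads) lies 19 mm behind it; x points along the fingers, y is the direction in which the jaws open and shut, and the axes are right-handed (so a half turn about x gives the same grasp; the last joint's range is limited). The gripper opens to 85 mm and grips with 20 to 120 N. Pads are 22 mm wide; open, the fingers measure 114 mm over their backs; the gripper's body (76 mm by 85 mm) begins 54 mm behind the grasp point. The pads swing forward as they close: fully open they stand 13 mm farther back than shut.
Start: joints at [59.507, 7.471, 85.268, -0, 87.261, -4.893], TCP at [259.229, 541.115, 231.292] pointing down, gripper open.
Joint ranges: [-169.43, 169.43], [-51.17, 129.36], [1.28, 143.12], [-76.62, 256.62], [0, 156.53], [-152.29, 152.29]. Speed limits (degrees/s): [136.94, 136.94, 159.86, 180, 180, 180].

## Interface

Orientations are given as [roll, pitch, yaw] about the fixed x, y, z axes, in that order (R = Rz(yaw) Ry(pitch) Rx(roll)).
In Python, from bench import sensors, snapshot, r gives the robot as it stands. The module is installed in compiled form; this text tells all that it offers.
- The arm moves only by the tool drive_tool, never from a script. Its argument "moves" is one flat list of numbers, 6 for each row, row after row: the shift along the tool's x, y, z in cm, then the turn, a rotation vector about the tool's x, y, z in degrees. In form: [tx, ty, tz, wx, wy, wz, tx, ty, tz, wx, wy, wz, ...]. A call has 1 to 20 rows; each row shifts and turns the commanded pose from where the row before left it, along the tool's axes as they then stand; what a row does not reach is not made up. A row lasts 1/12 s, in which the tool goes at most 41.7 mm and 7.16 degrees, less where a joint would pass 70% of its speed; a pose out of reach is approached as far as the arm can. A call with a gripper value outside its range is refused whole. "hand" is the finger opening in cm, from 0 to 8.54, set as the call begins (left out, the last holds). The fingers move at their own pace and stop on an object; "grip_force" is the grip in N (left out, the last holds). Time passes only in rows, so rows that do not move let the fingers close. It gives the time, the measured TCP pose, the force and the opening at its end, in the units of the state.
- sensors.sense(): the state, without advancing time (a new reading comes with each control period).
- snapshot(name): name is "scene" or "top"; returns a dict with "image" (400x640x3 uint8, red, green, blue), "z_map" (400x640 float32, mm along the optical axis (not along the pixel's ray), 0 where there is no reading), "camera_matrix" (3x3 intrinsics, pixels), "eye" and "orientation" of the camera in the world. Camera axes: x right, y down, z forward; pixel columns grow to the right and rows downward; lengths in mm; the calibration is good to about 2 mm. A picture is of the moment at which its call begins.
- r.hand_in(): hands the job in, once; it reports no verdict.
The state is a dict: "time": time; "joint_pos": joint angles; "qd": joint speeds; "joint_efforts": joint torques, N m; "tool_pos": TCP position; "tcp_rot": TCP orientation; "ft_force": force on the tool from outside, world axes, zero at the start; "wrist_torque": the same for the moment, N m; "finger_gap": finger opening in mm.
Only numpy, scipy, OpenCV 4.12 (cv2) and the standard library are available. Lean on these libraries where they do the work, as an engineer would, in place of code of your own. Each camera call takes 0.05 s, during which the arm holds its last target.

## Task

Hang the empty plywood bin on the stud rail - slip the keyholes in both of its ears over the stud heads, slide it down until it is fully home and locked behind them, and let go - and only then load it: set every sound bell-shaped mallet head upright, spigot up, in a cell of its own, lowering each gently to the cork neither dropped in nor pressed hard. Leave the cracked head and the other things on the bench where they lie.

Things in the scene. Friction and masses are not known exactly. Their poses are not given: they have to be found in the camera images.
- bin_grip (a point): middle of the top edge of the back plate of the loose plywood bin (four cells in a row, 0.4 to 0.56 kg), 110 mm above its underside: pinch the 8 mm plate here from above (cell dividers end 58 mm lower). Bin axes: x from the back plate forward, y along the row of cells to the left, z up. Ears of the plate, 66 mm high, reach 187 mm either side and hold the keyholes
- bin_floor: cork lining of the bin's cells, fixed in the bin, 4 mm thick; origin under its middle, axes as the bin's. Its top is 101 mm below bin_grip. Cells 66 mm (x) by 68 mm (y) inside, centred 37 mm in x from bin_grip and at -108, -36, 36, 108 mm in y. Front and end walls 66 mm high over the bin's underside, dividers 52; front wall's outer face 75 mm in x from bin_grip
- rail: stud rail: upright dark wood board 390 mm wide, 22 mm thick, 87 mm high, fixed to the bench, with a headed stud near each end. Origin under the board's middle; x points out of its front face (11 mm from the origin), y to the left, z up. With the bin hung, the bin's underside is 25 mm above the bench, its back plate at the board, leaning forward up to 3 degrees
- slot_left (a point): seat of the keyhole in the bin's left ear, +166 mm in the bin's y from its middle, 48 mm above its underside, on the plate's back face; axes as the bin's. Locked, this point lies on stud_left. The entry hole (eight-sided, 26 mm across) is centred 24 mm below this point; from it an 11 mm wide slot runs up to the seat. Plate 8 mm thick
- slot_right (a point): seat of the keyhole in the bin's right ear, -166 mm in the bin's y from its middle, 48 mm above its underside, on the plate's back face; axes as the bin's. Locked, this point lies on stud_right. The entry hole (eight-sided, 26 mm across) is centred 24 mm below this point; from it an 11 mm wide slot runs up to the seat. Plate 8 mm thick
- stud_left (a point): foot of the left headed stud, on its axis where it leaves the rail board's front face, 73 mm above the bench. x points out of the board along the stud, level; y along the board from the right stud to the left one, 332 mm apart; z up. Shank 7 mm thick, 10.5 mm clear behind a round head 18 mm across, 5 mm thick (15.5 mm out in all)
- stud_right (a point): foot of the right headed stud, on its axis where it leaves the rail board's front face, 73 mm above the bench. x points out of the board along the stud, level; y along the board from the right stud to the left one, 332 mm apart; z up. Shank 7 mm thick, 10.5 mm clear behind a round head 18 mm across, 5 mm thick (15.5 mm out in all)
- head0_mid (a point): sound boxwood mallet head standing on its flat foot, spigot up: bell-shaped, 60 mm across at the belly (18 mm up), foot 55 mm across, body 53 mm tall, then a straight round spigot 24 mm thick and 57 mm long on top (110 mm tall in all), 0.13 to 0.21 kg. Take it by the spigot. The point is its centre, 55 mm above the foot; z points up the spigot. May be absent
- head1_mid (a point): sound boxwood mallet head standing on its flat foot, spigot up: bell-shaped, 60 mm across at the belly (18 mm up), foot 55 mm across, body 53 mm tall, then a straight round spigot 24 mm thick and 57 mm long on top (110 mm tall in all), 0.13 to 0.21 kg. Take it by the spigot. The point is its centre, 55 mm above the foot; z points up the spigot. May be absent
- head2_mid (a point): sound boxwood mallet head standing on its flat foot, spigot up: bell-shaped, 60 mm across at the belly (18 mm up), foot 55 mm across, body 53 mm tall, then a straight round spigot 24 mm thick and 57 mm long on top (110 mm tall in all), 0.13 to 0.21 kg. Take it by the spigot. The point is its centre, 55 mm above the foot; z points up the spigot. May be absent
- head3_mid (a point): sound boxwood mallet head standing on its flat foot, spigot up: bell-shaped, 60 mm across at the belly (18 mm up), foot 55 mm across, body 53 mm tall, then a straight round spigot 24 mm thick and 57 mm long on top (110 mm tall in all), 0.13 to 0.21 kg. Take it by the spigot. The point is its centre, 55 mm above the foot; z points up the spigot. May be absent
- cracked_head: bystander: a bigger barrel-shaped boxwood head, 84 mm across and 110 mm long, lying on its side, with a hole and a dark crack along it. Origin under its middle, x along it
- end_ring: bystander: pewter end ring lying flat, 64 mm outside, 50 mm inside, 18 mm high. Origin at its underside
- handle_grip: bystander: turned cherry handle grip lying down, 150 mm long, 31 mm thick. Origin under its middle
- sizing_block: bystander: cast aluminium sizing block with three steps, 100 x 60 mm, 54 mm high. Origin under its middle
- wax_tin: bystander: flat round wax tin, 72 mm across, 45 mm tall. Origin at its underside
- wedge_blank: bystander: flat cherry wedge blank, 80 x 30 x 12 mm. Origin at its underside

How it is judged (in metres and radians):
On the way, in this order (a step that is already met when the one before it is completed fails the run):
1. the bin hangs locked on both studs, let go, while the sound heads are still on the bench (x of slot_left in the frame of stud_left between -0.006 and 0.007 m and y of slot_left in the frame of stud_left between -0.006 and 0.006 m and z of slot_left in the frame of stud_left between -0.006 and 0.006 m and x of slot_right in the frame of stud_right between -0.006 and 0.007 m and y of slot_right in the frame of stud_right between -0.006 and 0.006 m and z of slot_right in the frame of stud_right between -0.006 and 0.006 m and contact force between the fingers and bin below 0.3 N and linear speed of bin below 0.03 m/s and height (world z) of each of head0_mid, head1_mid, head2_mid, head3_mid below 0.075 m), for 0.3 s.
2. every sound head stands in the bin (x of head0_mid in the frame of bin_grip between 0.02 and 0.054 m and y of head0_mid in the frame of bin_grip between -0.146 and 0.146 m and z of head0_mid in the frame of bin_grip between -0.056 and -0.034 m and angle between each of head0_mid, head1_mid, head2_mid, head3_mid's own z axis and vertical below 0.35 rad and x of head1_mid in the frame of bin_grip between 0.02 and 0.054 m and y of head1_mid in the frame of bin_grip between -0.146 and 0.146 m and z of head1_mid in the frame of bin_grip between -0.056 and -0.034 m and x of head2_mid in the frame of bin_grip between 0.02 and 0.054 m and y of head2_mid in the frame of bin_grip between -0.146 and 0.146 m and z of head2_mid in the frame of bin_grip between -0.056 and -0.034 m and x of head3_mid in the frame of bin_grip between 0.02 and 0.054 m and y of head3_mid in the frame of bin_grip between -0.146 and 0.146 m and z of head3_mid in the frame of bin_grip between -0.056 and -0.034 m), for 0.2 s.
At the end, for the whole second after the job is handed in: Each keyhole seat lies within 6 mm of its stud's axis and its back face within 7 mm of the board; every sound head that is present stands in a cell, its foot on the cork (within about 10 mm), spigot up within 20 degrees; bin and heads at rest (all of step 2 and x of slot_left in the frame of stud_left between -0.006 and 0.007 m and y of slot_left in the frame of stud_left between -0.006 and 0.006 m and z of slot_left in the frame of stud_left between -0.006 and 0.006 m and x of slot_right in the frame of stud_right between -0.006 and 0.007 m and y of slot_right in the frame of stud_right between -0.006 and 0.006 m and z of slot_right in the frame of stud_right between -0.006 and 0.006 m and linear speed of each of head0, head1, head2, head3, bin below 0.03 m/s); the robot touches nothing.
It fails at once if a sound head falls into the bin (over 0.5 m/s inside a cell, 8 mm or more above its floor) ((linear speed of head0 above 0.5 m/s and x of head0_mid in the frame of bin_grip between 0 and 0.074 m and y of head0_mid in the frame of bin_grip between -0.15 and 0.15 m and z of head0_mid in the frame of bin_grip between -0.038 and 0.01 m) or (linear speed of head1 above 0.5 m/s and x of head1_mid in the frame of bin_grip between 0 and 0.074 m and y of head1_mid in the frame of bin_grip between -0.15 and 0.15 m and z of head1_mid in the frame of bin_grip between -0.038 and 0.01 m) or (linear speed of head2 above 0.5 m/s and x of head2_mid in the frame of bin_grip between 0 and 0.074 m and y of head2_mid in the frame of bin_grip between -0.15 and 0.15 m and z of head2_mid in the frame of bin_grip between -0.038 and 0.01 m) or (linear speed of head3 above 0.5 m/s and x of head3_mid in the frame of bin_grip between 0 and 0.074 m and y of head3_mid in the frame of bin_grip between -0.15 and 0.15 m and z of head3_mid in the frame of bin_grip between -0.038 and 0.01 m)).
It fails at once if a sound head is pressed hard on the cork floor (over 45 N) (contact force between bin_floor and head0 above 45 N or contact force between bin_floor and head1 above 45 N or contact force between bin_floor and head2 above 45 N or contact force between bin_floor and head3 above 45 N).
It fails at once if the cracked head, ring, handle grip, sizing block, wax tin or wedge blank is disturbed (moved over 40 mm) (distance of any of cracked_head, end_ring, handle_grip, sizing_block, wax_tin, wedge_blank from where it was at the start of the episode above 0.04 m).
Of head0, head1, head2, head3 only 3 to 4 are there at a start; the rules pass over those that are not, and their reading is None.
At some moment in a run one of head0, head1, head2, head3, bin may be knocked a few centimetres aside while the robot is not near it.
It also fails if it takes over 210 s, if anything falls off the work surface, if the arm or the gripper's body presses on something with over 40 N, if the wrist force passes 120 N, or if a joint passes its speed limit or range.

## Working session

There is one attempt and no reset: what is moved stays moved. The work goes in short steps, Python scripts to look and compute and a tool call to move; the robot and the scene stay as the last step left them, time stands still between calls to the robot, and variables do not carry over. Pictures are saved under pics/ and viewed, and the job is handed in when it is done.

Besides the shell and the picture viewer there is one more tool, called after "Emit:" as a command line: name --argument value ..., lists and objects as JSON in quotes. drive_tool: Moves the arm, as the interface text tells. Its arguments: {"type":"object","properties":{"moves":{"type":"array","items":{"type":"number"}},"hand":{"type":"number"},"grip_force":{"type":"number"}},"required":["moves"]}

```bash
ls; mkdir -p pics; python3 - <<'E'
from bench import sensors, snapshot, r
import cv2,numpy as np
print(sensors.sense())
for n in ("scene","top"):
    s=snapshot(n); cv2.imwrite(f"pics/{n}0.png",s["image"][:,:,::-1]); np.savez(f"{n}0.npz",**s)
    print(n,s["camera_matrix"],s["eye"],s["orientation"])
E
```

```text
pics
{'time': 0.0, 'joint_pos': array([ 5.95071827e+01,  7.51536687e+00,  8.53314771e+01,  1.40775907e-03,
        8.72593903e+01, -4.89271973e+00]), 'qd': array([-0.05028705, -0.03343963,  0.07916936, -0.02658252,  0.0369762 ,
        0.0446425 ]), 'joint_efforts': array([-6.43863914e-04, -5.69389093e+01, -5.00545979e+01, -3.46685993e-04,
        1.49239087e-02, -6.35956167e-05]), 'tool_pos': array([258.93971414, 540.63663828, 230.22065123]), 'tcp_rot': array([ -95.65099195,   89.89375648, -121.25115812]), 'ft_force': array([-0.47053001,  0.94764175, -0.46994382]), 'wrist_torque': array([-0.0772943 ,  0.03440955, -0.02411676]), 'finger_gap': 85.30432364238455}
scene [[471.07396601   0.         313.34086742]
 [  0.         471.07396601 199.12496742]
 [  0.           0.           1.        ]] [1417.47214509 -187.54494484 1069.67419147] [-139.31578459    0.35670563   75.73431112]
top [[374.86331801   0.         322.07328635]
 [  0.         374.86331801 198.69342275]
 [  0.           0.           1.        ]] [ 478.99909664   18.21780977 1292.27538529] [-174.27501613   -0.20513433  -88.65604212]
```

View pics/scene0.png

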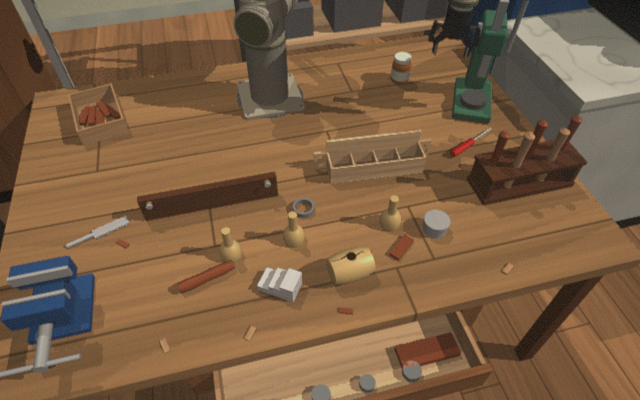

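View pics/top0.png

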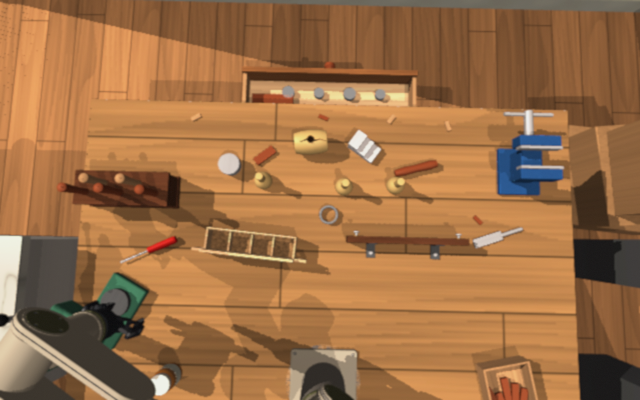

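Three sound heads stand in the middle, at scene pixels (231,247), (294,231) and (392,215). The bin's back plate faces the robot at top (250,258), and the rail is at top (410,240) with its studs on the far side. Next I'll measure from the point clouds.

```bash
cat > h.py <<'E'
import numpy as np,cv2
from scipy.spatial.transform import Rotation as Ro
def load(f): return dict(np.load(f))
def Rm(s): return Ro.from_euler('xyz',s["orientation"],degrees=True).as_matrix()
def cloud(s):
    K=s["camera_matrix"];z=s["z_map"].astype(float)
    v,u=np.mgrid[0:z.shape[0],0:z.shape[1]]
    P=np.stack([(u-K[0,2])/K[0,0]*z,(v-K[1,2])/K[1,1]*z,z],-1)
    W=P@Rm(s).T+s["eye"]; W[z==0]=np.nan; return W
def ray(s,u,v,h):
    K=s["camera_matrix"];d=Rm(s)@np.array([(u-K[0,2])/K[0,0],(v-K[1,2])/K[1,1],1.])
    return s["eye"]+d*(h-s["eye"][2])/d[2]
def proj(s,p):
    K=s["camera_matrix"];c=Rm(s).T@(np.asarray(p,float)-s["eye"]);q=K@c;return q[:2]/q[2]
def zoom(s,x0,y0,x1,y1,k,fn):
    cv2.imwrite(fn,cv2.resize(s["image"][y0:y1,x0:x1,::-1],None,fx=k,fy=k,interpolation=cv2.INTER_CUBIC))
E
python3 - <<'E'
from h import *
t=load("top0.npz");s=load("scene0.npz")
for n,S in(("top",t),("scene",s)):
    W=cloud(S)
    m=np.isfinite(W[...,2]);print(n,"table",[ (i,np.round(W[i],1)) for i in [(280,320),(200,150)]])
W=cloud(t)
def rect(m,W):
    p=W[m][:,:2].astype(np.float32); r=cv2.minAreaRect(p); return r,len(p),np.median(W[m],0)
X,Y,Z=W[...,0],W[...,1],W[...,2]
u=np.arange(640)[None];v=np.arange(400)[:,None]
binr=(u>180)&(u<315)&(v>215)&(v<275)
railr=(u>335)&(u<475)&(v>225)&(v<255)
print("binplate",rect(binr&(Z>98)&(Z<125),W)); 
print("bin>45",rect(binr&(Z>45)&(Z<80),W))
print("rail top",rect(railr&(Z>78)&(Z<100),W))
zoom(t,185,215,315,275,6,"pics/a1.png");zoom(t,335,220,480,265,5,"pics/a2.png")
zoom(s,120,165,300,225,4,"pics/a3.png");zoom(s,300,120,450,190,5,"pics/a4.png")
for n,S in(("top",t),("scene",s)):
    W=cloud(S);Z=W[...,2]
    m=((Z>90)&(Z<125)&(W[...,0]>480)&(W[...,0]<760)&(abs(W[...,1])<450)).astype(np.uint8)
    k,l,st,c=cv2.connectedComponentsWithStats(m)
    for i in range(1,k): print(n,st[i],c[i].round(1),np.median(W[l==i],0).round(1),np.nanmax(Z[l==i]))
E
```

```text
top table [((280, 320), array([331.2,  17.2,  -2.1])), ((200, 150), array([580.7, 562.2, 107.1]))]
scene table [((280, 320), array([799.2, -19.3,   0.9])), ((200, 150), array([ 484.1, -422.3,   83.8]))]
binplate (((415.0516357421875, 249.97592163085938), (289.3321838378906, 8.587165832519531), 84.97669219970703), 267, array([415.44227239, 250.32676185, 108.84639614]))
bin>45 (((450.54296875, 246.93589782714844), (372.74945068359375, 79.0122299194336), 84.82630920410156), 478, array([456.49914962, 249.08699319,  63.26032245]))
rail top (((480.3673400878906, -263.67584228515625), (389.5927429199219, 35.612335205078125), 89.76300048828125), 849, array([ 473.74279216, -261.51243284,   85.80187636]))
top [256 172   8   9  50] [259.5 175.9] [665.9 219.1 108.7] 114.14977840641632
top [342 179   8   8  50] [345.5 182.5] [651.1 -56.9 108.7] 113.5861199795172
top [396 178   9   8  54] [400.5 181.3] [ 659.8 -232.1  108.8] 115.69387646551763
top [401 237   1   1   1] [401. 237.] [ 482.7 -238.    90.5] 90.51159056978054
top [418 237   1   1   1] [418. 237.] [ 484.  -292.4   90.1] 90.0634624435945
[... 1161 characters left out ...]
177. 193.] [ 484.3 -347.    91.8] 91.76405002437457
scene [175 194   1   1   1] [175. 194.] [ 486.  -352.7   91.1] 91.10360783101726
scene [158 197   1   1   1] [158. 197.] [ 484.7 -399.    90.4] 90.38950385866247
scene [160 197   1   1   1] [160. 197.] [ 486.1 -393.6   90.4] 90.4129855931925
scene [389 196  10  11  85] [393.8 200.9] [674.2 218.9 107. ] 112.39542053177058
scene [152 198   1   1   1] [152. 198.] [ 483.9 -415.3   90. ] 90.00031515952662
scene [140 201   1   1   1] [140. 201.] [ 488.5 -447.    91.8] 91.80636584755928
scene [288 212   9  11  88] [292.2 216.9] [658.9 -57.9 107.2] 114.70969773811169
scene [221 228  11  12  95] [225.7 233.1] [ 667.6 -233.   106.9] 115.1520036041461
```

```bash
python3 -c "
import cv2,numpy as np
a=cv2.imread('pics/a1.png');b=cv2.imread('pics/a2.png')
w=780
f=lambda x:cv2.resize(x,(w,int(x.shape[0]*w/x.shape[1])))
o=np.vstack([f(a)[:360],f(b)[:240]]);cv2.imwrite('pics/b1.png',o)
a=cv2.imread('pics/a3.png');b=cv2.imread('pics/a4.png')
o=np.vstack([cv2.resize(a,(720,240)),cv2.resize(b,(720,336))]);cv2.imwrite('pics/b2.png',o)"
```

```text
(no output)
```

View pics/b1.png

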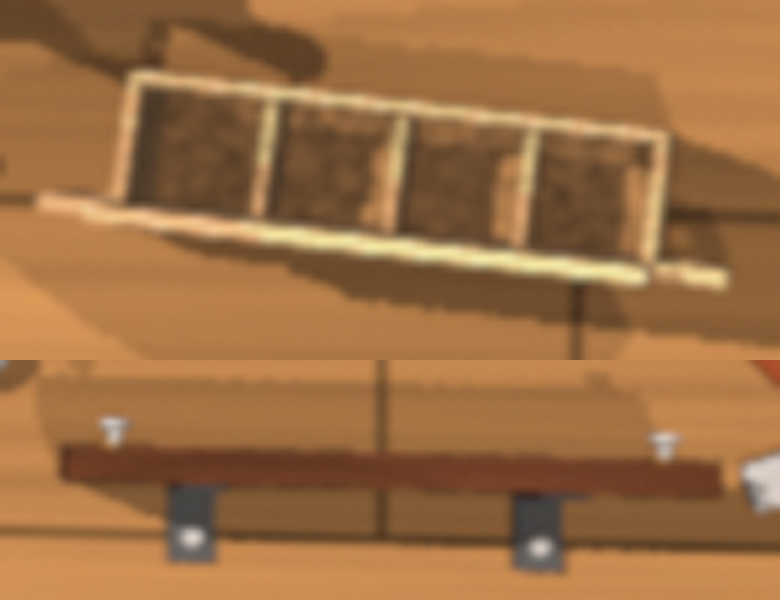

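View pics/b2.png

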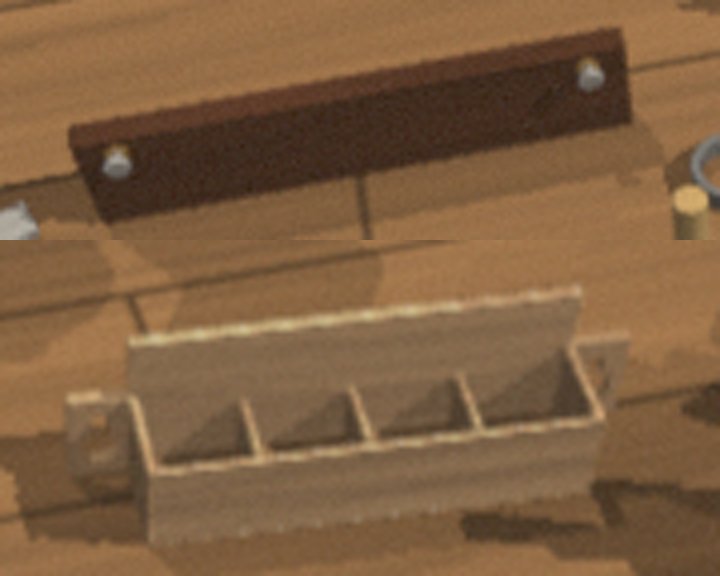

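```bash
cat >> h.py <<'E'
def comp(s,mask,box,h):
    """mask pixels in box -> ray points at height h, minAreaRect"""
    m=np.zeros(mask.shape,bool);x0,y0,x1,y1=box;m[y0:y1,x0:x1]=mask[y0:y1,x0:x1]
    k,l,st,c=cv2.connectedComponentsWithStats(m.astype(np.uint8));i=1+np.argmax(st[1:,4]);m=l==i
    v,u=np.nonzero(m);P=np.array([ray(s,a,b,h)[:2] for a,b in zip(u,v)],np.float32)
    return P,m
def state():
    from bench import sensors
    S=sensors.sense();R=Ro.from_euler('xyz',S["tcp_rot"],degrees=True).as_matrix()
    return S,R
E
python3 - <<'E'
from h import *
t=load("top0.npz");s=load("scene0.npz")
I=t["image"].astype(int);hsv=cv2.cvtColor(t["image"],cv2.COLOR_RGB2HSV)
print("board px",I[239,410],hsv[239,410],"table",hsv[232,410],"stud",hsv[231,356],hsv[234:237,459])
S,R=state();print("R",R.round(4))
W=cloud(t);Z=W[...,2]
wall=hsv[239,410]
m=(hsv[...,2]<140)&(abs(hsv[...,0].astype(int)-wall[0])<6)&(hsv[...,1]>130)&(Z>70)
P,mm=comp(t,m,(335,225,480,250),87);print("rail",cv2.minAreaRect(P),len(P))
# line fit by columns: median of row-mean
v,u=np.nonzero(mm);
us=np.unique(u);c=np.array([[ray(t,a,v[u==a].mean(),87)[0],ray(t,a,v[u==a].mean(),87)[1]] for a in us])
p=np.polyfit(c[:,1],c[:,0],1);print("rail x=",p,"yaw",-np.degrees(np.arctan(p[0])),"ends",c[0],c[-1], "thick",np.mean([np.sum(u==a) for a in us]))
# studs
m=(hsv[...,1]<90)&(hsv[...,2]>120)
for b in((345,225,368,238),(450,228,466,241)):
    x0,y0,x1,y1=b;vv,uu=np.nonzero(m[y0:y1,x0:x1]);print("stud",uu.mean()+x0,(vv.min()+y0,vv.max()+y0),len(uu),ray(t,uu.mean()+x0,vv.mean()+y0,80).round(1))
hs=cv2.cvtColor(s["image"],cv2.COLOR_RGB2HSV);m=(hs[...,1]<90)&(hs[...,2]>110)
for b in((140,198,158,214),(258,175,276,192)):
    x0,y0,x1,y1=b;vv,uu=np.nonzero(m[y0:y1,x0:x1]);print("stud scene",uu.mean()+x0,vv.mean()+y0,len(uu),ray(s,uu.mean()+x0,vv.mean()+y0,73).round(1))
# bin plate top edge
u=np.arange(640)[None];v=np.arange(400)[:,None]
m=(u>180)&(u<315)&(v>215)&(v<275)&(Z>98)&(Z<125)
vv,uu=np.nonzero(m);P=np.array([ray(t,a,b,110)[:2] for a,b in zip(uu,vv)]);
us=np.unique(uu);c=np.array([ray(t,a,vv[uu==a].mean(),110)[:2] for a in us]);p=np.polyfit(c[:,1],c[:,0],1)
print("bin x=",p,"yaw",-np.degrees(np.arctan(p[0])),c[0],c[-1],cv2.minAreaRect(P.astype(np.float32)))
for e in((318,116,450,190),):
    pass
WS=cloud(s)
m=(u>310)&(u<440)&(v>115)&(v<190)&(WS[...,2]>100)&(WS[...,2]<125)
vv,uu=np.nonzero(m);P=np.array([ray(s,a,b,110)[:2] for a,b in zip(uu,vv)]).astype(np.float32);print("bin scene",cv2.minAreaRect(P),len(P))
for p in ([480,-100,87],[480,-430,87]): print(proj(t,p),proj(s,p))
E
```

```text
board px [108  62  37] [ 11 168 108] table [ 14 151 169] stud [ 12  30 197] [[ 12  46 206]
 [ 12  41 176]
 [ 12  49 181]]
R [[-8.000e-04  4.321e-01  9.018e-01]
 [-1.400e-03  9.018e-01 -4.321e-01]
 [-1.000e+00 -1.600e-03 -1.000e-04]]
rail ((473.99896240234375, -262.64752197265625), (387.42425537109375, 22.605070114135742), 89.80286407470703) 829
rail x= [3.96442412e-03 4.74538564e+02] yaw -0.22714358010693889 ends [475.55639724 -69.13061744] [ 467.13806098 -456.31769847] thick 6.795081967213115
stud 355.94736842105266 (np.int64(230), np.int64(235)) 19 [494.9 -94.9  80. ]
stud 457.94444444444446 (np.int64(233), np.int64(237)) 18 [ 493.5 -423.8   80. ]
stud scene 148.7 204.85 20 [ 491.1 -428.8   73. ]
stud scene 267.42105263157896 182.78947368421052 19 [492.2 -95.1  73. ]
bin x= [8.94193572e-02 3.93123906e+02] yaw -5.109761779220794 [427.51529935 394.14250849] [403.32066271 105.99407554] ((415.5637512207031, 250.09402465820312), (289.9743957519531, 8.908799171447754), 84.92276000976562)
bin scene ((423.4503479003906, 250.32127380371094), (293.3147888183594, 20.757993698120117), 84.8552474975586) 378
[357.66663658 236.83143507] [264.5525766  176.77323719]
[460.72135813 239.26141087] [146.79228111 198.69145382]
```

Emit:
drive_tool --moves '[0, 0, 0, 6.95, 0, 0, 0, 0, 0, 6.95, 0, 0, 0, 0, 0, 6.95, 0, 0, 0, 0, 0, 6.95, 0, 0, 0, 0, 0, 6.95, 0, 0, 0, 0, 0, 6.95, 0, 0, 0, 0, 0, 6.95, 0, 0, 0, 0, 0, 6.95, 0, 0, 0, 0, 0, 6.95, 0, 0, 0, 0, 0, 6.95, 0, 0, 0, 2, 3.05, 0, 0, 0, 0, 2, 3.05, 0, 0, 0, 0, 2, 3.05, 0, 0, 0, 0, 2, 3.05, 0, 0, 0, 0, 2, 3.05, 0, 0, 0, 0, 2, 3.05, 0, 0, 0, 0, 2, 3.05, 0, 0, 0, 0, 2, 3.05, 0, 0, 0, 0, 2, 3.05, 0, 0, 0]' --hand 5 --grip_force 80

```text
time: 1.68
tool_pos: [414.3, 250.0, 231.0]
tcp_rot: [-63.5, 90.0, -158.6]
ft_force: [1.2, -0.2, 0.4]
finger_gap: 49.8
```

```bash
cat >> h.py <<'E'
def binpose(t,box=(180,215,315,275),h=110,lo=98,hi=125):
    Z=cloud(t)[...,2];u=np.arange(640)[None];v=np.arange(400)[:,None]
    x0,y0,x1,y1=box
    m=(u>x0)&(u<x1)&(v>y0)&(v<y1)&(Z>lo)&(Z<hi);vv,uu=np.nonzero(m)
    P=np.array([ray(t,a,b,h)[:2] for a,b in zip(uu,vv)],np.float32)
    return cv2.minAreaRect(P),len(P)
def where():
    S,R=state();a=np.degrees(np.arctan2(R[1,1],R[0,1]))
    print("t",round(S["time"],2),"tcp",S["tool_pos"].round(1),"a",a.round(2),"tilt x",R[:,0].round(4),"F",S["ft_force"].round(1),"T",S["wrist_torque"].round(2),"gap",round(S["finger_gap"],1));return S,R
E
python3 - <<'E'
from h import *
from bench import snapshot
where();np.savez("scene1.npz",**snapshot("scene"));s=load("scene1.npz")
cv2.imwrite("pics/s1.png",s["image"][:,:,::-1])
E
```

```text
t 1.68 tcp [414.3 250.  231. ] a -5.09 tilt x [-4.e-04 -1.e-04 -1.e+00] F [ 1.2 -0.2  0.4] T [ 0.02 -0.01 -0.  ] gap 49.8
```

View pics/s1.png

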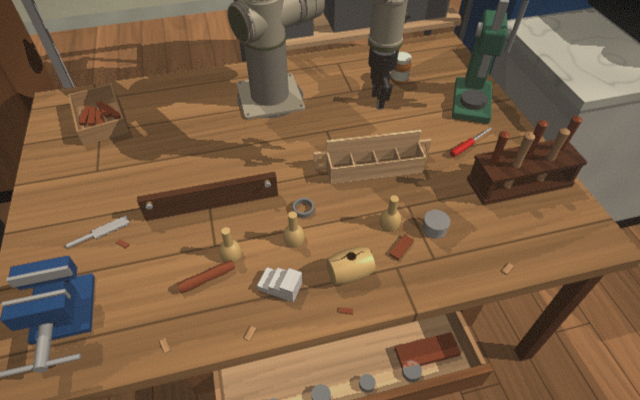

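The bin is unchanged at scene (375,155) and the gripper is above its plate. I'll descend and pinch it.

Emit:
drive_tool --moves '[3, 0.1, 0, 0, 0, 0, 3, 0, 0, 0, 0, 0, 3, 0, 0, 0, 0, 0, 3, 0, 0, 0, 0, 0, 2, 0, 0, 0, 0, 0, 1.5, 0, 0, 0, 0, 0, 0.4, 0, 0, 0, 0, 0, 0, 0, 0, 0, 0, 0]'

```text
time: 2.4
tool_pos: [413.7, 251.1, 70.7]
tcp_rot: [-59.5, 89.8, -154.6]
ft_force: [0.2, -0.1, 0.3]
finger_gap: 50.0
```

Emit:
drive_tool --moves '[0, 0, 0, 0, 0, 0, 0, 0, 0, 0, 0, 0, 0, 0, 0, 0, 0, 0, 0, 0, 0, 0, 0, 0, 0, 0, 0, 0, 0, 0, 0, 0, 0, 0, 0, 0]' --hand 0.5 --grip_force 80

```text
time: 2.9
tool_pos: [416.1, 252.1, 73.8]
tcp_rot: [121.9, 89.9, 26.8]
ft_force: [-0.1, -0.6, 6.1]
finger_gap: 7.0
```

Emit:
drive_tool --moves '[0, 0, 0, 0, 0, 0, 0, 0, 0, 0, 0, 0, 0, 0, 0, 0, 0, 0]'

```text
time: 3.15
tool_pos: [416.1, 252.1, 73.8]
tcp_rot: [122.3, 89.9, 27.2]
ft_force: [-0.9, -0.4, 6.5]
finger_gap: 7.0
```

```bash
python3 - <<'E'
from h import *
from bench import snapshot
where();np.savez("scene1.npz",**snapshot("scene"));s=load("scene1.npz")
zoom(s,310,80,450,195,5,"pics/s2.png")
E
```

```text
t 3.15 tcp [416.1 252.1  73.8] a -5.1 tilt x [ 0.0022  0.0011 -1.    ] F [-0.9 -0.4  6.5] T [-0.07  0.23  0.03] gap 7.0
```

View pics/s2.png

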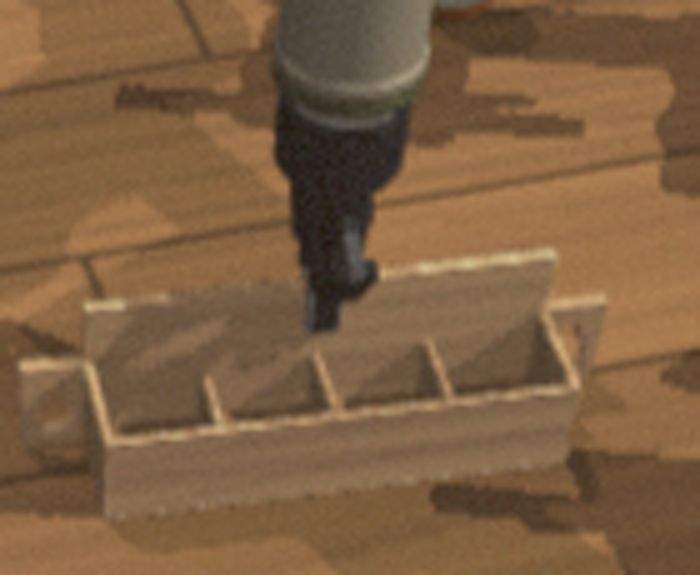

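Emit:
drive_tool --moves '[-0.5, 0, 0, 0, 0, 0, -1, 0, 0, 0, 0, 0, -1.5, 0, 0, 0, 0, 0, -2, 0, 0, 0, 0, 0, -2, 0, 0, 0, 0, 0, -2, 0, 0, 0, 0, 0, -1, 0, 0, 0, 0, 0, -0.5, 0, 0, 0, 0, 0, 0, 0, 0, 0, 0, 0, 0, 0, 0, 0, 0, 0]'

```text
time: 4.03
tool_pos: [414.7, 251.4, 176.5]
tcp_rot: [-60.7, 89.9, -155.8]
ft_force: [0.2, 0.2, -4.3]
finger_gap: 7.4
```

```bash
python3 - <<'E'
from h import *
from bench import snapshot
where();np.savez("scene1.npz",**snapshot("scene"));s=load("scene1.npz")
np.savez("top1.npz",**snapshot("top"));t=load("top1.npz")
zoom(s,310,60,460,180,5,"pics/s3.png")
W=cloud(s)
def line(S,lo,hi):
    pass
E
```

```text
t 4.03 tcp [414.7 251.4 176.5] a -5.1 tilt x [-1.e-03 -4.e-04 -1.e+00] F [ 0.2  0.2 -4.3] T [ 0.09  0.1  -0.02] gap 7.4
```

View pics/s3.png

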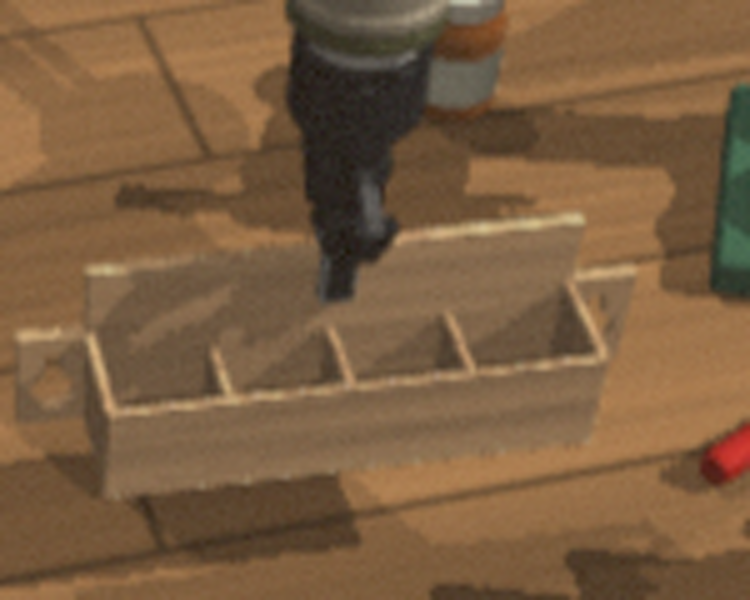

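Emit:
drive_tool --moves '[0, 0, 0, -4.87, 0, 0, 0, 0.6, 1, 0, 0, 0, 0, 0.6, 2, 0, 0, 0, 0, 0.6, 3, 0, 0, 0, 0, 0.6, 3, 0, 0, 0, 0, 0.6, 3, 0, 0, 0, 0, 0.6, 3, 0, 0, 0, 0, 0.6, 3, 0, 0, 0, 0, 0.6, 3, 0, 0, 0, 0, 0.6, 3, 0, 0, 0, 0, 0.6, 3, 0, 0, 0, 0, 0.6, 3, 0, 0, 0, 0, 0.6, 3, 0, 0, 0, 0, 0.6, 3, 0, 0, 0, 0, 0.6, 3, 0, 0, 0, 0, 0.6, 3, 0, 0, 0, 0, 0.6, 3, 0, 0, 0, 0, 0.6, 3, 0, 0, 0, 0, 0.6, 2, 0, 0, 0, 0, 0.6, 1, 0, 0, 0]'

```text
time: 5.8
tool_pos: [526.0, -262.2, 175.8]
tcp_rot: [-82.6, 89.9, -173.1]
ft_force: [0.0, -0.2, -3.6]
finger_gap: 6.8
```

Emit:
drive_tool --moves '[0, 0, 0, 0, 0, 0, 0, 0, 0, 0, 0, 0, 0, 0, 0, 0, 0, 0]'

```text
time: 6.05
tool_pos: [526.3, -258.3, 176.3]
tcp_rot: [-124.5, 89.9, 145.3]
ft_force: [0.3, 0.7, -3.5]
finger_gap: 6.7
```

```bash
python3 - <<'E'
from h import *
from bench import snapshot
where()
for n in("scene","top"): np.savez(n+"2.npz",**snapshot(n))
s=load("scene2.npz");t=load("top2.npz")
zoom(s,110,90,310,230,4,"pics/s4.png");zoom(t,330,190,490,270,5,"pics/t4.png")
E
```

```text
t 6.05 tcp [ 526.3 -258.3  176.3] a -0.26 tilt x [-0.0017  0.0012 -1.    ] F [ 0.3  0.7 -3.5] T [-0.01  0.08 -0.07] gap 6.7
```

View pics/s4.png

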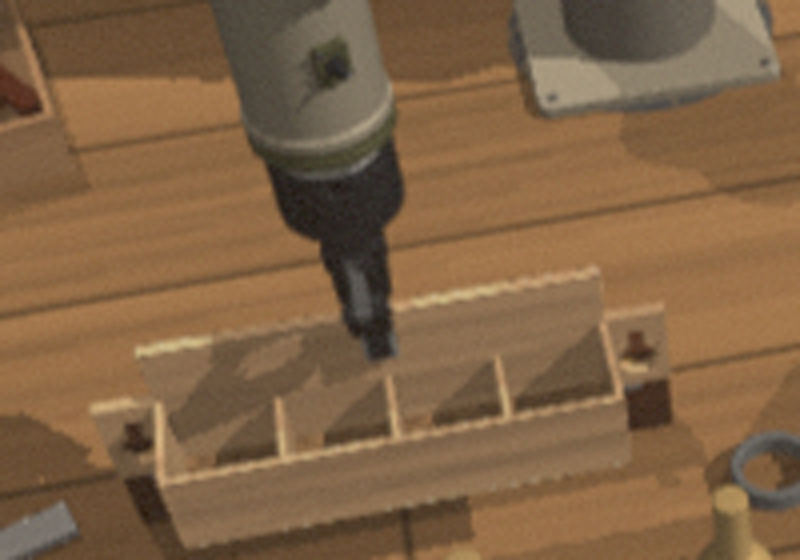

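View pics/t4.png

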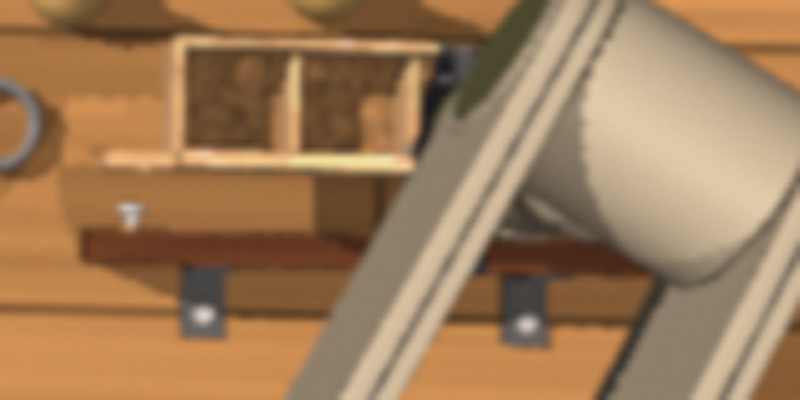

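```bash
python3 - <<'E'
from h import *
s=load("scene2.npz");t=load("top2.npz")
print("ear ends",ray(s,276,166.2,168.4),ray(s,133,191.75,168.4))
print("plate top ends",ray(s,110+599/4,90+267/4,212.4),ray(s,110+137/4,90+350/4,212.4))
print("stud heads scene0", )
# top: ear left end, box left wall, divider
f=lambda x,y,h:ray(t,330+x/5,190+y/5,h).round(1)
print("ear L end top",f(103,158,168.4),"wall outer L",f(172,40,168.4),"plate top right seg",f(300,163,212.4),"front edge",f(240,42,168.4))
# clouds
WS=cloud(s)
u=np.arange(640)[None];v=np.arange(400)[:,None]
for nm,b in(("earL",(263,168,277,186)),("earR",(133,191,147,212)),("front",(160,195,265,225))):
    m=(u>=b[0])&(u<b[2])&(v>=b[1])&(v<b[3])&(WS[...,2]>100)&(WS[...,2]<230)
    P=WS[m]; print(nm,len(P),P.min(0).round(1),P.max(0).round(1),np.median(P,0).round(1))
m=(u>140)&(u<262)&(v>155)&(v<185)&(WS[...,2]>175)&(WS[...,0]>500)&(WS[...,0]<545)
P=WS[m];A=np.c_[P[:,1:],np.ones(len(P))];c=np.linalg.lstsq(A,P[:,0],rcond=None)[0];r_=P[:,0]-A@c;k=abs(r_)<6;c=np.linalg.lstsq(A[k],P[k,0],rcond=None)[0];print("plate x=a*y+b*z+c",c,np.std((P[:,0]-A@c)[k]),k.sum(), "at mid z190", c@[-262,190,1])
# bottom/top edge slope: ear tops z
m=(u>133)&(u<278)&(v>150)&(v<215)&(WS[...,2]>205);P=WS[m];print("top edge z vs y",np.polyfit(P[:,1],P[:,2],1),P[:,1].min(),P[:,1].max())
E
```

```text
ear ends [526.90769755 -70.39914184 168.4       ] [ 524.57956549 -443.73133819  168.4       ]
plate top ends [ 525.79242331 -110.30866242  212.4       ] [ 526.01706041 -403.6535814   212.4       ]
stud heads scene0
ear L end top [524.8 -70.2 168.4] wall outer L [ 596.9 -110.7  168.4] plate top right seg [ 522.8 -180.2  212.4] front edge [ 596.6 -151.7  168.4]
earL 197 [ 521.6 -116.4  101.4] [586.2 -71.6 172.2] [530.6 -90.5 146.2]
earR 171 [ 519.7 -446.2  102.1] [ 534.7 -410.9  172.8] [ 529.4 -435.1  150.3]
front 2281 [ 524.4 -393.4  100.1] [ 606.5 -118.5  171.7] [ 600.5 -283.6  130.8]
plate x=a*y+b*z+c [ 4.74941296e-03 -1.02598483e-02  5.33543539e+02] 1.9664336123073263 1183 at mid z190 530.3498211231637
top edge z vs y [7.63875355e-03 2.38483832e+02] -405.16279390188043 -112.20239836268016
```

Emit:
drive_tool --moves '[1, 0, 0.1, 0, 0, 0, 1.3, 0, 0.2, 0, 0, 0, 1.3, 0, 0.2, 0, 0, 0, 1, 0, 0, 0, 0, 0, 0.7, 0, 0, 0, 0, 0, 0, 0, 0, 0, 0, 0, 0, 0, 0, 0, 0, 0, 0, -1, 0, 0, 0, 0, 0, 0, 0, 0, 0, 0, 0, 0, 0, 0, 0, 0]'

```text
time: 6.98
tool_pos: [517.5, -264.1, 125.2]
tcp_rot: [59.4, 89.9, -30.8]
ft_force: [0.2, 0.0, -4.0]
finger_gap: 7.0
```

```bash
python3 - <<'E'
from h import *
from bench import snapshot
where()
for n in("scene",): np.savez(n+"3.npz",**snapshot(n))
s=load("scene3.npz");s0=load("scene0.npz")
a=lambda S,b:cv2.resize(S["image"][b[1]:b[3],b[0]:b[2],::-1],None,fx=8,fy=8,interpolation=cv2.INTER_CUBIC)
L=(255,165,285,200);R_=(130,185,165,220)
o=np.hstack([a(s,R_),a(s,L)]);cv2.imwrite("pics/s5.png",o);print(o.shape)
f=lambda x,y,h:ray(s0,120+x/4,165+y/4,h).round(1)
print("rail top corners",f(620,30,87),f(70,128,87))
E
```

```text
t 6.98 tcp [ 517.5 -264.1  125.2] a -0.25 tilt x [ 1.2e-03 -7.0e-04 -1.0e+00] F [ 0.2  0.  -4. ] T [-0.    0.15 -0.06] gap 7.0
(280, 520, 3)
rail top corners [470.9 -67.6  87. ] [ 467.2 -454.8   87. ]
```

View pics/s5.png

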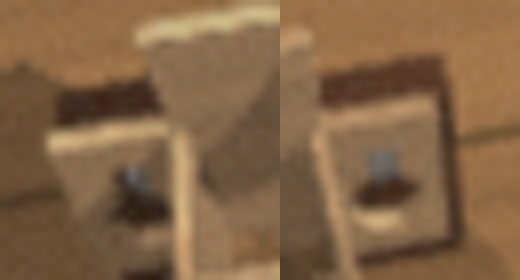

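Emit:
drive_tool --moves '[0.25, 0, -0.1, 0, 0, 0, 0, -0.3, 0, 0, 0, 0, 0, -0.3, 0, 0, 0, 0, 0, -0.3, 0, 0, 0, 0, 0, -0.3, 0, 0, 0, 0, 0, -0.2, 0, 0, 0, 0, 0, 0, 0, 0, 0, 0, 0, 0, 0, 0, 0, 0]'

```text
time: 7.7
tool_pos: [503.0, -262.8, 121.9]
tcp_rot: [68.8, 90.0, -21.4]
ft_force: [0.1, -0.6, -3.7]
finger_gap: 7.0
```

```bash
cat > ears.py <<'E'
import sys
from h import *
from bench import snapshot
where()
k=sys.argv[1]
np.savez("scene%s.npz"%k,**snapshot("scene"))
s=load("scene%s.npz"%k)
a=lambda S,b:cv2.resize(S["image"][b[1]:b[3],b[0]:b[2],::-1],None,fx=10,fy=10,interpolation=cv2.INTER_CUBIC)
L=(250,165,285,205);R_=(128,185,168,225)
o=np.hstack([a(s,R_),a(s,L)]);cv2.imwrite("pics/e%s.png"%k,o)
E
python3 ears.py 4
```

```text
t 7.7 tcp [ 503.  -262.8  121.9] a -0.24 tilt x [ 2.e-04 -1.e-04 -1.e+00] F [ 0.1 -0.6 -3.7] T [-0.03  0.08 -0.04] gap 7.0
```

View pics/e4.png

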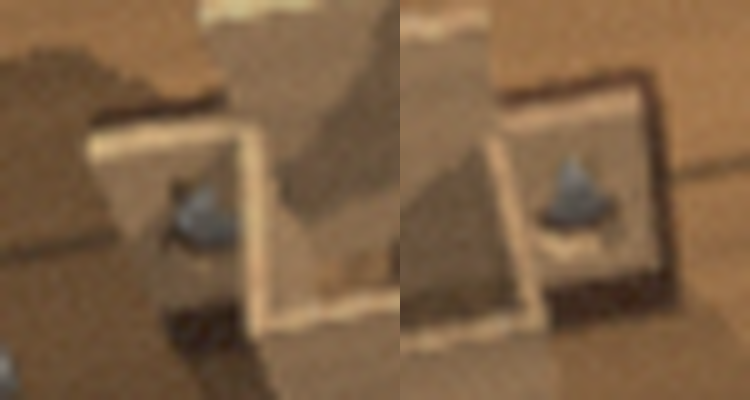

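Both stud heads, at (205,215) and (575,195), show inside the entry holes with no contact. I'll keep pushing back.

Emit:
drive_tool --moves '[0, -0.3, 0, 0, 0, 0, 0, -0.3, 0, 0, 0, 0, 0, -0.2, 0, 0, 0, 0, 0, -0.2, 0, 0, 0, 0, 0, 0, 0, 0, 0, 0, 0, 0, 0, 0, 0, 0]'

```text
time: 8.25
tool_pos: [493.0, -262.7, 121.8]
tcp_rot: [61.6, 90.0, -28.6]
ft_force: [0.6, -0.3, -3.8]
finger_gap: 7.2
```

Emit:
drive_tool --moves '[0, -0.2, 0, 0, 0, 0, 0, 0, 0, 0, 0, 0, 0, 0, 0, 0, 0, 0]'

```text
time: 8.5
tool_pos: [491.0, -262.7, 121.8]
tcp_rot: [-152.1, 90.0, 117.6]
ft_force: [0.5, 0.1, -5.1]
finger_gap: 6.7
```

Emit:
drive_tool --moves '[0, -0.1, 0, 0, 0, 0, 0, 0, 0, 0, 0, 0, 0, 0, 0, 0, 0, 0]'

```text
time: 8.75
tool_pos: [490.0, -262.7, 121.8]
tcp_rot: [-159.3, 90.0, 110.5]
ft_force: [0.6, -0.2, -3.9]
finger_gap: 6.9
```

Emit:
drive_tool --moves '[0, -0.1, 0, 0, 0, 0, 0, 0, 0, 0, 0, 0, 0, 0, 0, 0, 0, 0]'

```text
time: 9.0
tool_pos: [489.3, -262.7, 121.9]
tcp_rot: [80.6, 90.0, -9.6]
ft_force: [2.0, -0.3, -4.2]
finger_gap: 7.3
```

Emit:
drive_tool --moves '[0, -0.1, 0, 0, 0, 0, 0, 0, 0, 0, 0, 0, 0, 0, 0, 0, 0, 0]'

```text
time: 9.25
tool_pos: [489.0, -262.7, 122.0]
tcp_rot: [81.9, 89.9, -8.4]
ft_force: [5.3, -0.1, -7.2]
finger_gap: 6.9
```

Contact with the board comes at x≈489.2, as expected. Now I'll slide down.

Emit:
drive_tool --moves '[0.3, 0.08, 0, 0, 0, 0, 0.3, 0, 0, 0, 0, 0, 0.2, 0, 0, 0, 0, 0, 0, 0, 0, 0, 0, 0, 0, 0, 0, 0, 0, 0]'

```text
time: 9.67
tool_pos: [489.2, -262.7, 113.5]
tcp_rot: [82.3, 90.0, -8.0]
ft_force: [6.0, -1.6, -6.8]
finger_gap: 7.1
```

```bash
python3 ears.py 5
```

```text
t 9.67 tcp [ 489.2 -262.7  113.5] a -0.23 tilt x [ 7.e-04 -1.e-04 -1.e+00] F [ 6.  -1.6 -6.8] T [-0.14 -1.02  0.04] gap 7.1
```

View pics/e5.png

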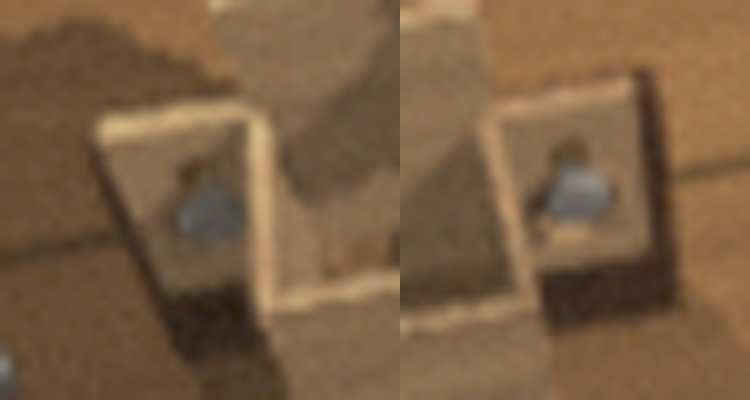

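Emit:
drive_tool --moves '[0.2, 0.03, 0, 0, 0, 0, 0.2, 0, 0, 0, 0, 0, 0.2, 0, 0, 0, 0, 0, 0, 0, 0, 0, 0, 0, 0, 0, 0, 0, 0, 0]'

```text
time: 10.13
tool_pos: [489.2, -262.6, 107.4]
tcp_rot: [114.7, 90.0, 24.5]
ft_force: [5.6, -1.1, -6.5]
finger_gap: 6.9
```

Emit:
drive_tool --moves '[0.2, 0, 0, 0, 0, 0, 0.2, 0, 0, 0, 0, 0, 0.2, 0, 0, 0, 0, 0, 0, 0, 0, 0, 0, 0, 0, 0, 0, 0, 0, 0]'

```text
time: 10.55
tool_pos: [489.3, -262.7, 101.4]
tcp_rot: [84.6, 90.0, -5.6]
ft_force: [5.6, -1.2, -6.9]
finger_gap: 6.7
```

Emit:
drive_tool --moves '[0.15, 0, 0, 0, 0, 0, 0, 0, 0, 0, 0, 0]'

```text
time: 10.72
tool_pos: [489.2, -262.7, 100.1]
tcp_rot: [75.4, 90.0, -14.8]
ft_force: [5.9, -1.6, -6.2]
finger_gap: 7.3
```

Emit:
drive_tool --moves '[0.15, 0, 0, 0, 0, 0, 0, 0, 0, 0, 0, 0]'

```text
time: 10.88
tool_pos: [489.3, -262.8, 98.8]
tcp_rot: [60.1, 90.0, -30.1]
ft_force: [4.7, -0.9, -4.4]
finger_gap: 7.1
```

Emit:
drive_tool --moves '[0.15, 0, 0, 0, 0, 0, 0, 0, 0, 0, 0, 0]'

```text
time: 11.05
tool_pos: [489.4, -262.8, 98.6]
tcp_rot: [52.1, 90.0, -38.1]
ft_force: [-0.2, 2.2, 6.5]
finger_gap: 6.8
```

Emit:
drive_tool --moves '[0.1, 0, 0, 0, 0, 0, 0, 0, 0, 0, 0, 0]'

```text
time: 11.22
tool_pos: [489.5, -262.9, 98.4]
tcp_rot: [51.3, 90.0, -39.0]
ft_force: [-3.5, 2.7, 12.7]
finger_gap: 7.1
```

Emit:
drive_tool --moves '[0, 0, 0, 0, 0, 0, 0, 0, 0, 0, 0, 0, 0, 0, 0, 0, 0, 0, 0, 0, 0, 0, 0, 0, 0, 0, 0, 0, 0, 0, 0, 0, 0, 0, 0, 0]' --hand 4

```text
time: 11.72
tool_pos: [488.9, -262.6, 96.0]
tcp_rot: [-111.8, 90.0, 158.0]
ft_force: [0.2, 0.1, -0.3]
finger_gap: 40.1
```

```bash
python3 ears.py 6
```

```text
t 11.72 tcp [ 488.9 -262.6   96. ] a -0.23 tilt x [-6.e-04  2.e-04 -1.e+00] F [ 0.2  0.1 -0.3] T [-0.06  0.08  0.03] gap 40.1
```

View pics/e6.png

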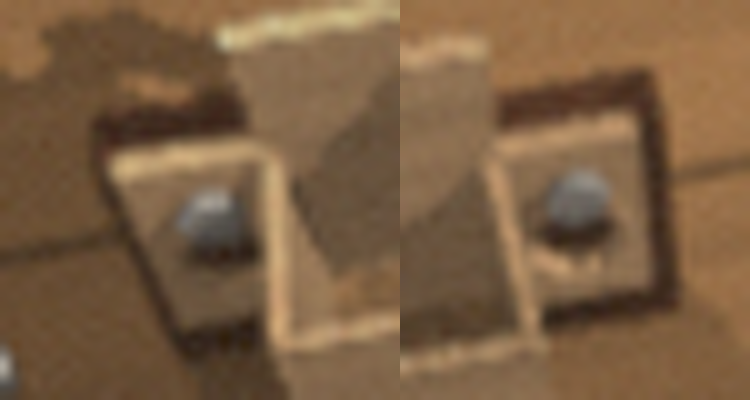

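Both studs now sit at the slot tops, at (213,215) and (580,195), so the bin is seated. I'll back out upward and re-measure everything.

Emit:
drive_tool --moves '[-1, 0, 0, 0, 0, 0, -2, 0, 0, 0, 0, 0, -3, 0, 0, 0, 0, 0, -3, 0, 0, 0, 0, 0, -3, 0, 0, 0, 0, 0, -2.4, 0, 0, 0, 0, 0, 0, 0, 0, 7, 0, 0, 0, 0, 0, 7, 0, 0, 0, 0, 0, 7, 0, 0, 0, 0, 0, 7, 0, 0, 0, 0, 0, 7, 0, 0, 0, 0, 0, 7, 0, 0, 0, 0, 0, 7, 0, 0, 0, 0, 0, 7, 0, 0, 0, 0, 0, 7, 0, 0, 0, 0, 0, 7, 0, 0, 0, 0, 0, 7, 0, 0, 0, 0, 0, 7, 0, 0, 0, 0, 0, 5.8, 0, 0, 0, 0, 0, 0, 0, 0]'

```text
time: 13.43
tool_pos: [489.2, -262.7, 241.1]
tcp_rot: [142.9, 90.0, -37.4]
ft_force: [0.0, 0.2, -0.3]
finger_gap: 40.0
```

```bash
cat > look.py <<'E'
import sys
from h import *
from bench import snapshot
where();k=sys.argv[1]
for n in("scene","top"): np.savez(n+k+".npz",**snapshot(n))
s=load("scene%s.npz"%k);t=load("top%s.npz"%k)
cv2.imwrite("pics/L%s.png"%k,s["image"][:,:,::-1])
for n,S in(("top",t),("scene",s)):
    W=cloud(S);Z=W[...,2]
    m=((Z>92)&(Z<118)&(W[...,0]>560)&(W[...,0]<800)&(abs(W[...,1])<480)).astype(np.uint8)
    q,l,st,c=cv2.connectedComponentsWithStats(m)
    for i in range(1,q):
        if st[i,4]<20 or st[i,4]>300: continue
        b=st[i];
        print(n,"head top px",c[i].round(1),st[i,4],"ray@110",ray(S,c[i][0],c[i][1],110).round(1), "ray@100",ray(S,c[i][0],c[i][1],102).round(1))
E
python3 look.py 7
```

```text
t 13.43 tcp [ 489.2 -262.7  241.1] a -90.31 tilt x [ 4.e-04 -3.e-04 -1.e+00] F [ 0.   0.2 -0.3] T [0.01 0.   0.02] gap 40.0
top head top px [259.4 175.8] 49 ray@110 [666.2 218.2 110. ] ray@100 [667.5 219.5 102. ]
top head top px [345.5 182.5] 48 ray@110 [651.3 -56.5 110. ] ray@100 [652.5 -57.  102. ]
top head top px [400.7 181.2] 51 ray@110 [ 659.5 -232.4  110. ] ray@100 [ 660.7 -234.1  102. ]
scene head top px [393.8 200.5] 79 ray@110 [675.4 217.  110. ] ray@100 [669.2 220.4 102. ]
scene head top px [292.2 216.9] 88 ray@110 [661.6 -58.3 110. ] ray@100 [655.3 -57.3 102. ]
scene head top px [225.6 232.6] 87 ray@110 [ 668.9 -232.9  110. ] ray@100 [ 662.7 -233.2  102. ]
```

View pics/L7.png

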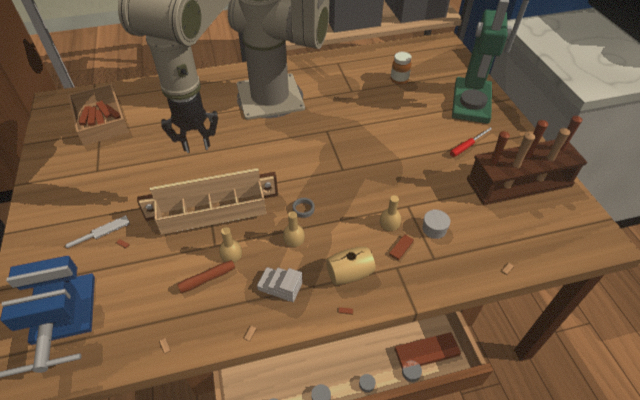

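The bin hangs on both studs at scene (150,208) and (267,187). The three heads are still on the bench. Next I'll measure the cells accurately.

```bash
python3 - <<'E'
from h import *
s=load("scene7.npz");t=load("top7.npz")
zoom(t,340,205,475,265,5.9,"pics/t7.png");zoom(s,130,155,285,240,5,"pics/s7.png")
E
```

```text
(no output)
```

View pics/t7.png

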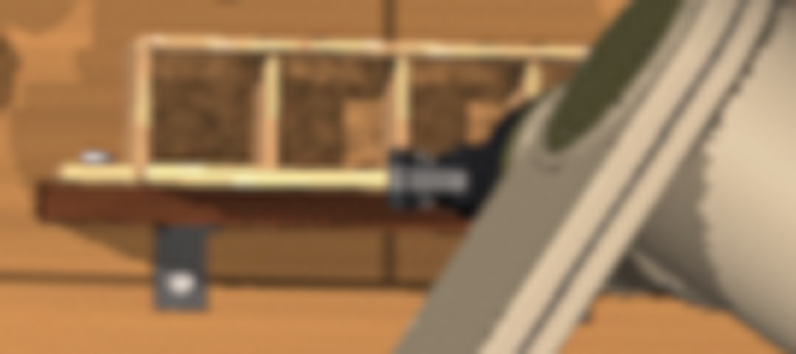

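View pics/s7.png

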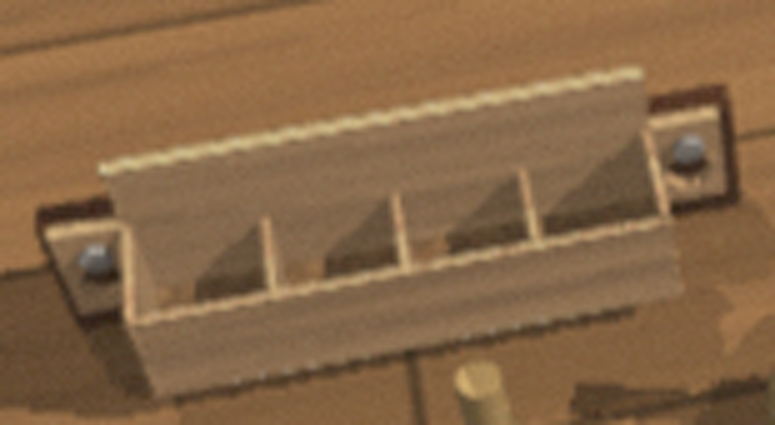

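```bash
python3 - <<'E'
from h import *
s=load("scene7.npz");t=load("top7.npz")
f=lambda x,y,h:ray(t,340+x/5.9,205+y/5.9,h).round(1)
g=lambda x,y,h:ray(s,130+x/5,155+y/5,h).round(1)
print("top: endwall L outer mid (y exp mid+146)",f(142,45,91),f(143,100,91)," div+72",f(271,60,77)," div0",f(401,60,77),"div-72",f(533,75,77))
print(" front edge mid x",f(270,44,91),f(480,48,91)," plate top mid x",f(250,179,135),f(350,181,135))
print("scene plate ends",g(641,72,135),g(104,168,135),"ear",g(718,112,91),g(47,232,91),"box front corners",g(665,222,91),g(131,320,91))
E
```

```text
top: endwall L outer mid (y exp mid+146) [ 557.8 -119.1   91. ] [ 527.9 -120.    91. ]  div+72 [ 552.1 -191.8   77. ]  div0 [ 553.8 -263.3   77. ] div-72 [ 547.3 -336.    77. ]
 front edge mid x [ 560.  -188.7   91. ] [ 560.5 -303.1   91. ]  plate top mid x [ 486.3 -171.2  135. ] [ 486.5 -223.3  135. ]
scene plate ends [ 493.7 -116.2  135. ] [ 491.9 -406.9  135. ] ear [492.8 -75.8  91. ] [ 488.8 -448.9   91. ] box front corners [ 566.8 -119.9   91. ] [ 563.1 -406.4   91. ]
```

Emit:
drive_tool --moves '[0, 0, 0, -6.95, 0, 0, 0, 0, 0, -6.95, 0, 0, 0, 0, 0, -6.95, 0, 0, 0, 0, 0, -6.95, 0, 0, 0, 0, 0, -6.95, 0, 0, 0, 0, 0, -6.95, 0, 0, 0, 0, 0, -6.95, 0, 0, 0, 0, 0, -6.95, 0, 0, 0, 0, 0, -6.95, 0, 0, 0, 0, 0, -6.95, 0, 0, 0, 0, 0, -6.95, 0, 0, 0, 0, 0, -6.95, 0, 0, 0, 0, 0, -6.9, 0, 0, 0, 2.5, -0.4, 0, 0, 0, 0, 2.5, -0.4, 0, 0, 0, 0, 2.5, -0.4, 0, 0, 0, 0, 2.5, -0.4, 0, 0, 0, 0, 2.5, -0.4, 0, 0, 0, 0, 2.5, -0.5, 0, 0, 0, 0, 2.4, -0.5, 0, 0, 0]' --hand 5

```text
time: 15.2
tool_pos: [664.2, -231.5, 240.3]
tcp_rot: [-95.8, 90.0, 174.7]
ft_force: [-0.7, -1.0, 1.0]
finger_gap: 49.9
```

Emit:
drive_tool --moves '[2, 0, 0, 0, 0, 0, 3, 0, 0, 0, 0, 0, 3, 0, 0, 0, 0, 0, 3, 0, 0, 0, 0, 0, 3, 0, 0, 0, 0, 0, 2.5, 0, 0, 0, 0, 0, 1, 0, 0, 0, 0, 0, 0, 0, 0, 0, 0, 0, 0, 0, 0, 0, 0, 0]'

```text
time: 15.95
tool_pos: [663.1, -231.9, 65.8]
tcp_rot: [-115.0, 90.0, 155.4]
ft_force: [-0.1, -0.1, 0.8]
finger_gap: 49.6
```

```bash
cat > zz.py <<'E'
import sys
from h import *
from bench import snapshot
where();k=sys.argv[1];b=list(map(int,sys.argv[2:6]))
np.savez("scene%s.npz"%k,**snapshot("scene"));s=load("scene%s.npz"%k)
z=min(780/(b[2]-b[0]),580/(b[3]-b[1]));zoom(s,*b,z,"pics/Z%s.png"%k);print(z)
E
python3 zz.py 8 180 120 320 280
```

```text
t 15.95 tcp [ 663.1 -231.9   65.8] a 0.35 tilt x [-3.e-04  1.e-04 -1.e+00] F [-0.1 -0.1  0.8] T [-0.01 -0.01 -0.02] gap 49.6
3.625
```

View pics/Z8.png

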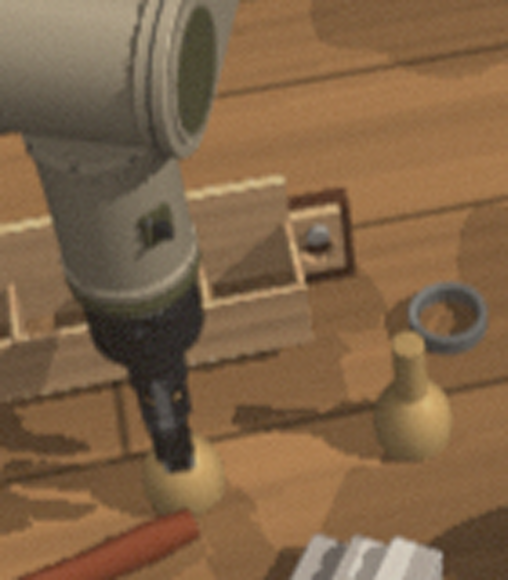

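Emit:
drive_tool --moves '[0, 0, 0, 0, 0, 0, 0, 0, 0, 0, 0, 0, 0, 0, 0, 0, 0, 0, 0, 0, 0, 0, 0, 0, 0, 0, 0, 0, 0, 0]' --hand 2 --grip_force 25

```text
time: 16.42
tool_pos: [664.3, -232.5, 67.8]
tcp_rot: [65.0, 89.8, -24.7]
ft_force: [-2.1, 0.4, 7.3]
finger_gap: 23.5
```

Emit:
drive_tool --moves '[0, 0, 0, 0, 0, 0, 0, 0, 0, 0, 0, 0, 0, 0, 0, 0, 0, 0, 0, 0, 0, 0, 0, 0]' --hand 5

```text
time: 16.75
tool_pos: [662.8, -231.8, 65.1]
tcp_rot: [-115.9, 90.0, 154.4]
ft_force: [0.1, -0.3, 0.6]
finger_gap: 50.0
```

Emit:
drive_tool --moves '[0, 0, 0, 6.95, 0, 0, 0, 0, 0, 6.95, 0, 0, 0, 0, 0, 6.95, 0, 0, 0, 0, 0, 6.95, 0, 0, 0, 0, 0, 6.95, 0, 0, 0, 0, 0, 6.95, 0, 0, 0, 0, 0, 6.95, 0, 0, 0, 0, 0, 6.95, 0, 0, 0, 0, 0, 6.95, 0, 0, 0, 0, 0, 6.95, 0, 0, 0, 0, 0, 6.95, 0, 0, 0, 0, 0, 6.95, 0, 0, 0, 0, 0, 7.1, 0, 0, 0, 0, 0, 0, 0, 0]'

```text
time: 17.92
tool_pos: [662.8, -231.8, 65.0]
tcp_rot: [-20.2, 90.0, 159.2]
ft_force: [0.6, -0.9, 0.3]
finger_gap: 49.7
```

Emit:
drive_tool --moves '[0, 0, 0, 0, 0, 0, 0, 0, 0, 0, 0, 0, 0, 0, 0, 0, 0, 0, 0, 0, 0, 0, 0, 0, 0, 0, 0, 0, 0, 0]' --hand 2 --grip_force 40

```text
time: 18.33
tool_pos: [662.9, -231.8, 65.1]
tcp_rot: [-14.6, 90.0, 165.3]
ft_force: [0.5, -0.6, -1.0]
finger_gap: 23.1
```

```bash
python3 zz.py 9 180 120 320 280
```

```text
t 18.33 tcp [ 662.9 -231.8   65.1] a -90.16 tilt x [-3.e-04  1.e-04 -1.e+00] F [ 0.5 -0.6 -1. ] T [-0.03  0.01  0.  ] gap 23.1
3.625
```

View pics/Z9.png

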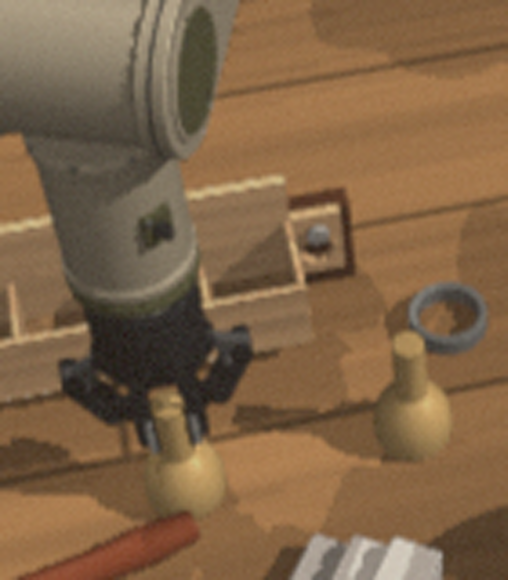

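Emit:
drive_tool --moves '[-0.5, 0, 0, 0, 0, 0, -1.5, 0, 0, 0, 0, 0, -2, 0, 0, 0, 0, 0, -3, 0, 0, 0, 0, 0, -3, 0, 0, 0, 0, 0, -1, 0, 0, 0, 0, 0, 0, 0.8, 0.8, 0, 0, 0, 0, 1.5, 1.5, 0, 0, 0, 0, 2, 2, 0, 0, 0, 0, 2, 2, 0, 0, 0, 0, 2, 2, 0, 0, 0, 0, 2, 2, 0, 0, 0, 0, 1.5, 1.5, 0, 0, 0, 0, 1.2, 1.1, 0, 0, 0, 0, 0.8, 0.8, 0, 0, 0, 0, 0, 0, 0, 0, 0, 0, 0, 0, 0, 0, 0, 0, 0, 0, 0, 0, 0]'

```text
time: 19.88
tool_pos: [525.7, -368.5, 174.7]
tcp_rot: [-64.2, 89.9, 115.6]
ft_force: [0.0, 1.3, -1.8]
finger_gap: 23.3
```

```bash
python3 zz.py 10 110 90 300 230; cp scene10.npz x.npz
```

```text
t 19.88 tcp [ 525.7 -368.5  174.7] a -90.21 tilt x [-4.e-04  9.e-04 -1.e+00] F [ 0.   1.3 -1.8] T [ 0.06 -0.02 -0.01] gap 23.3
4.105263157894737
```

View pics/Z10.png

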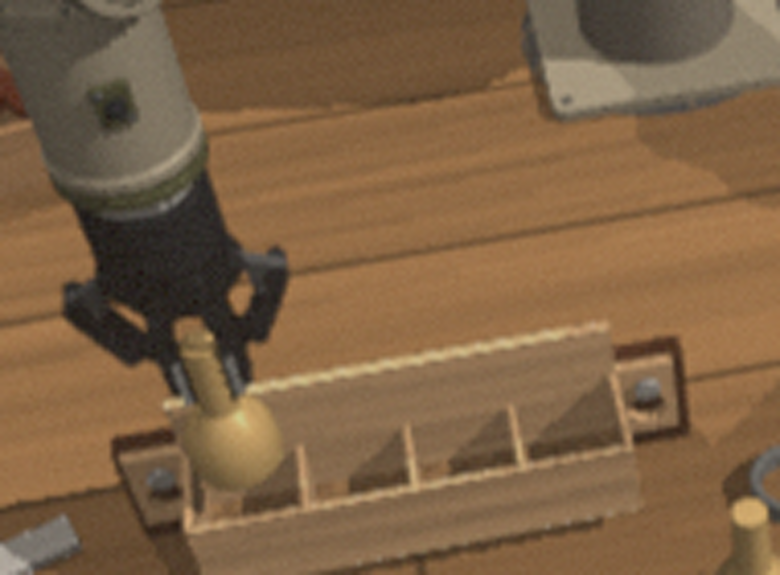

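```bash
python3 - <<'E'
from h import *
s=load("scene10.npz")
hsv=cv2.cvtColor(s["image"],cv2.COLOR_RGB2HSV)
W=cloud(s);Z=W[...,2]
m=(Z>122)&(Z<165)&(W[...,0]>515)&(W[...,0]<575)&(W[...,1]<-330)&(W[...,1]>-410)
P=W[m];print(len(P),P.min(0),P.max(0))
for lo,hi in((120,128),(128,136),(136,144)):
    q=P[(P[:,2]>=lo)&(P[:,2]<hi)]
    # circle fit in xy
    A=np.c_[2*q[:,:2],np.ones(len(q))];b=(q[:,:2]**2).sum(1);c=np.linalg.lstsq(A,b,rcond=None)[0];print(lo,len(q),q[:,1].min(),q[:,1].max(),"circle",c[:2].round(1),np.sqrt(c[2]+c[0]**2+c[1]**2).round(1))
E
```

```text
365 [ 516.791973   -397.35572562  122.10053478] [ 560.75614871 -339.39775973  164.88042002]
120 31 -395.00033089748564 -339.39775973055646 circle [ 527.5 -369. ] 29.2
128 60 -397.35572562391513 -339.9949071793878 circle [ 528.9 -369. ] 28.2
136 70 -396.4985175468769 -339.8516741773369 circle [ 528.6 -368.5] 26.6
```

Emit:
drive_tool --moves '[1, 0.1, 0, 0, 0, 0, 1, 0.1, 0, 0, 0, 0, 1, 0, 0, 0, 0, 0, 1, 0, 0, 0, 0, 0, 0.8, 0, 0, 0, 0, 0, 0.8, 0, 0, 0, 0, 0, 0.6, 0, 0, 0, 0, 0, 0.4, 0, 0, 0, 0, 0, 0, 0, 0, 0, 0, 0]'

```text
time: 20.68
tool_pos: [525.0, -370.9, 108.0]
tcp_rot: [-38.6, 89.9, 141.2]
ft_force: [0.0, 0.1, -1.9]
finger_gap: 22.9
```

Emit:
drive_tool --moves '[0.3, 0, 0, 0, 0, 0, 0.2, 0, 0, 0, 0, 0, 0, 0, 0, 0, 0, 0]'

```text
time: 20.93
tool_pos: [525.5, -371.4, 104.3]
tcp_rot: [138.8, 90.0, -41.4]
ft_force: [-0.1, -0.5, -1.2]
finger_gap: 23.1
```

Emit:
drive_tool --moves '[0.2, 0, 0, 0, 0, 0, 0, 0, 0, 0, 0, 0]'

```text
time: 21.1
tool_pos: [525.5, -371.3, 102.3]
tcp_rot: [127.9, 90.0, -52.4]
ft_force: [-0.8, -0.7, -1.9]
finger_gap: 23.1
```

Emit:
drive_tool --moves '[0.15, 0, 0, 0, 0, 0, 0, 0, 0, 0, 0, 0]'

```text
time: 21.27
tool_pos: [525.4, -371.3, 100.6]
tcp_rot: [-38.0, 90.0, 141.8]
ft_force: [0.2, 0.7, -1.6]
finger_gap: 23.0
```

Emit:
drive_tool --moves '[0.1, 0, 0, 0, 0, 0, 0, 0, 0, 0, 0, 0]'

```text
time: 21.43
tool_pos: [525.4, -371.2, 99.6]
tcp_rot: [-40.5, 90.0, 139.3]
ft_force: [-0.1, -0.3, -2.8]
finger_gap: 23.2
```

Emit:
drive_tool --moves '[0.1, 0, 0, 0, 0, 0, 0, 0, 0, 0, 0, 0]'

```text
time: 21.6
tool_pos: [525.5, -371.4, 98.8]
tcp_rot: [145.9, 90.0, -34.4]
ft_force: [-0.4, -0.2, -1.5]
finger_gap: 23.3
```

Emit:
drive_tool --moves '[0.1, 0, 0, 0, 0, 0, 0, 0, 0, 0, 0, 0]'

```text
time: 21.77
tool_pos: [525.8, -371.5, 98.5]
tcp_rot: [146.8, 89.9, -33.4]
ft_force: [-0.7, 1.2, 2.7]
finger_gap: 22.6
```

Emit:
drive_tool --moves '[0.1, 0, 0, 0, 0, 0, 0, 0, 0, 0, 0, 0]'

```text
time: 21.93
tool_pos: [526.1, -371.6, 98.3]
tcp_rot: [147.8, 89.9, -32.4]
ft_force: [-0.6, 1.2, 7.6]
finger_gap: 23.5
```

The foot touched the cork at z 98.5, where expected. I'll release and rise.

Emit:
drive_tool --moves '[0, 0, 0, 0, 0, 0, 0, 0, 0, 0, 0, 0, 0, 0, 0, 0, 0, 0, 0, 0, 0, 0, 0, 0]' --hand 4

```text
time: 22.27
tool_pos: [525.2, -371.2, 96.4]
tcp_rot: [-30.5, 90.0, 149.3]
ft_force: [-0.1, -0.1, -0.7]
finger_gap: 40.0
```

Emit:
drive_tool --moves '[-1, 0, 0, 0, 0, 0, -2, 0, 0, 0, 0, 0, -3, 0, 0, 0, 0, 0, -3, 0, 0, 0, 0, 0, -3, 0, 0, 0, 0, 0, -3, 0, 0, 0, 0, 0, 0, 0, 0, 0, 0, 0]'

```text
time: 22.85
tool_pos: [527.9, -373.3, 256.3]
tcp_rot: [140.3, 89.3, -39.9]
ft_force: [0.3, -0.8, 0.9]
finger_gap: 40.0
```

```bash
python3 look.py 11
```

```text
t 22.85 tcp [ 527.9 -373.3  256.3] a -90.23 tilt x [ 0.0093 -0.0078 -0.9999] F [ 0.3 -0.8  0.9] T [-0.04  0.    0.04] gap 40.0
top head top px [259.5 175.8] 50 ray@110 [666. 218. 110.] ray@100 [667.3 219.3 102. ]
top head top px [345.6 182.5] 49 ray@110 [651.2 -56.8 110. ] ray@100 [652.4 -57.3 102. ]
scene head top px [393.9 200.8] 82 ray@110 [676.3 217.1 110. ] ray@100 [670.1 220.5 102. ]
scene head top px [292.2 216.7] 85 ray@110 [661.  -58.2 110. ] ray@100 [654.7 -57.1 102. ]
```

View pics/L11.png

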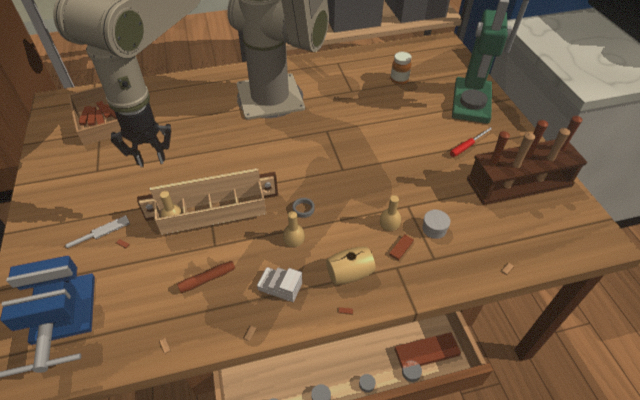

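Head one stands in the rightmost cell at scene (170,208), and the others haven't moved. Next is the middle head.

Emit:
drive_tool --moves '[0, 0, 0, -6.95, 0, 0, 0, 0, 0, -6.95, 0, 0, 0, 0, 0, -6.95, 0, 0, 0, 0, 0, -6.95, 0, 0, 0, 0, 0, -6.95, 0, 0, 0, 0, 0, -6.95, 0, 0, 0, 0, 0, -6.95, 0, 0, 0, 0, 0, -6.95, 0, 0, 0, 0, 0, -6.95, 0, 0, 0, 0, 0, -6.95, 0, 0, 0, 0, 0, -6.95, 0, 0, 0, 0, 0, -6.95, 0, 0, 0, 0, 0, -6.8, 0, 0]' --hand 5

```text
time: 24.03
tool_pos: [524.7, -370.7, 244.7]
tcp_rot: [-129.9, 89.8, 140.5]
ft_force: [-0.6, -0.5, -0.6]
finger_gap: 50.1
```

Emit:
drive_tool --moves '[0, 1.4, -3.5, 0, 0, 0, 0, 1.4, -3.5, 0, 0, 0, 0, 1.4, -3.5, 0, 0, 0, 0, 1.4, -3.5, 0, 0, 0, 0, 1.4, -3.5, 0, 0, 0, 0, 1.4, -3.5, 0, 0, 0, 0, 1.4, -3.5, 0, 0, 0, 0, 1.4, -3.5, 0, 0, 0, 0, 1.4, -3.4, 0, 0, 0, 0, 0, 0, 0, 0, 0, 0, 0, 0, 0, 0, 0, 0, 0, 0, 0, 0, 0]'

```text
time: 25.03
tool_pos: [650.8, -57.4, 245.2]
tcp_rot: [-88.2, 89.8, -178.2]
ft_force: [0.4, -0.3, 0.5]
finger_gap: 50.0
```

```bash
python3 zz.py 12 180 80 340 280;python3 look.py 13|grep scene
```

```text
t 25.03 tcp [650.8 -57.4 245.2] a 0.01 tilt x [-2.6e-03 -1.0e-04 -1.0e+00] F [ 0.4 -0.3  0.5] T [ 0.08  0.02 -0.  ] gap 50.0
2.9
scene head top px [393.8 200.6] 80 ray@110 [675.6 217.  110. ] ray@100 [669.5 220.4 102. ]
scene head top px [292.2 216.7] 85 ray@110 [661.1 -58.3 110. ] ray@100 [654.8 -57.2 102. ]
```

Emit:
drive_tool --moves '[2, 0.3, 0, 0, 0, 0, 3, 0, 0, 0, 0, 0, 3, 0, 0, 0, 0, 0, 3, 0, 0, 0, 0, 0, 3, 0, 0, 0, 0, 0, 3, 0, 0, 0, 0, 0, 1, 0, 0, 0, 0, 0, 0, 0, 0, 0, 0, 0, 0, 0, 0, 0, 0, 0]'

```text
time: 25.93
tool_pos: [654.5, -58.2, 67.3]
tcp_rot: [-92.2, 90.0, 177.7]
ft_force: [-0.1, 0.3, 0.6]
finger_gap: 50.0
```

Emit:
drive_tool --moves '[0, 0, 0, 0, 0, 0, 0, 0, 0, 0, 0, 0, 0, 0, 0, 0, 0, 0, 0, 0, 0, 0, 0, 0, 0, 0, 0, 0, 0, 0]' --hand 2 --grip_force 25

```text
time: 26.35
tool_pos: [656.5, -57.9, 69.7]
tcp_rot: [76.2, 89.7, -13.8]
ft_force: [0.4, -0.8, 6.3]
finger_gap: 23.5
```

Emit:
drive_tool --moves '[0, 0, 0, 0, 0, 0, 0, 0, 0, 0, 0, 0, 0, 0, 0, 0, 0, 0, 0, 0, 0, 0, 0, 0]' --hand 5

```text
time: 26.68
tool_pos: [654.4, -57.3, 66.6]
tcp_rot: [-103.9, 90.0, 166.1]
ft_force: [0.0, -0.3, 0.1]
finger_gap: 50.0
```

Emit:
drive_tool --moves '[0, 0, 0, 6.95, 0, 0, 0, 0, 0, 6.95, 0, 0, 0, 0, 0, 6.95, 0, 0, 0, 0, 0, 6.95, 0, 0, 0, 0, 0, 6.95, 0, 0, 0, 0, 0, 6.95, 0, 0, 0, 0, 0, 6.95, 0, 0, 0, 0, 0, 6.95, 0, 0, 0, 0, 0, 6.95, 0, 0, 0, 0, 0, 6.95, 0, 0, 0, 0, 0, 6.95, 0, 0, 0, 0, 0, 6.95, 0, 0, 0, 0, 0, 6.8, 0, 0, 0, 0, 0, 0, 0, 0]'

```text
time: 27.85
tool_pos: [654.4, -57.3, 66.5]
tcp_rot: [-7.3, 90.0, 172.1]
ft_force: [0.1, 0.1, 0.1]
finger_gap: 49.9
```

Emit:
drive_tool --moves '[0, 0, 0, 0, 0, 0, 0, 0, 0, 0, 0, 0, 0, 0, 0, 0, 0, 0, 0, 0, 0, 0, 0, 0, 0, 0, 0, 0, 0, 0]' --hand 2 --grip_force 40

```text
time: 28.27
tool_pos: [654.6, -57.3, 66.7]
tcp_rot: [-11.2, 90.0, 168.6]
ft_force: [0.3, 0.9, -1.3]
finger_gap: 23.1
```

```bash
python3 zz.py 14 220 120 360 280
```

```text
t 28.27 tcp [654.6 -57.3  66.7] a -90.16 tilt x [-1.e-04  0.e+00 -1.e+00] F [ 0.3  0.9 -1.3] T [ 0.04 -0.08 -0.03] gap 23.1
3.625
```

View pics/Z14.png

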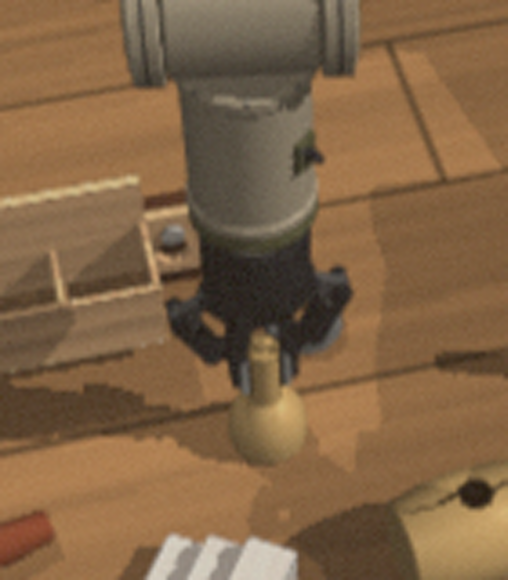

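Emit:
drive_tool --moves '[-0.5, 0, 0, 0, 0, 0, -1.5, 0, 0, 0, 0, 0, -2, 0, 0, 0, 0, 0, -3, 0, 0, 0, 0, 0, -3, 0, 0, 0, 0, 0, -1, 0, 0, 0, 0, 0, 0, 0.6, 0.8, 0, 0, 0, 0, 1.1, 1.5, 0, 0, 0, 0, 1.5, 2, 0, 0, 0, 0, 1.5, 2, 0, 0, 0, 0, 1.5, 2, 0, 0, 0, 0, 1.3, 1.8, 0, 0, 0, 0, 1.1, 1.4, 0, 0, 0, 0, 0.7, 0.9, 0, 0, 0, 0, 0.4, 0.5, 0, 0, 0, 0, 0, 0, 0, 0, 0, 0, 0, 0, 0, 0, 0, 0, 0, 0, 0, 0, 0]'

```text
time: 29.82
tool_pos: [525.7, -153.4, 176.6]
tcp_rot: [-110.2, 90.0, 69.6]
ft_force: [0.3, -0.6, -1.7]
finger_gap: 22.8
```

```bash
python3 zz.py 15 110 90 300 230; python3 - <<'E'
from h import *
s=load("scene15.npz");W=cloud(s);Z=W[...,2];S,R=state();p=S["tool_pos"]
m=(Z>122)&(Z<165)&(abs(W[...,0]-p[0]-18)<32)&(abs(W[...,1]-p[1])<38);P=W[m]
for lo,hi in((120,128),(128,136),(136,144)):
    q=P[(P[:,2]>=lo)&(P[:,2]<hi)];A=np.c_[2*q[:,:2],np.ones(len(q))];b=(q[:,:2]**2).sum(1);c=np.linalg.lstsq(A,b,rcond=None)[0];print(lo,len(q),c[:2].round(1),np.sqrt(c[2]+c[0]**2+c[1]**2).round(1))
E
```

```text
t 29.82 tcp [ 525.7 -153.4  176.6] a -90.21 tilt x [ 1.e-04  3.e-04 -1.e+00] F [ 0.3 -0.6 -1.7] T [ 0.06  0.04 -0.03] gap 22.8
4.105263157894737
120 31 [ 530.  -152.5] 27.9
128 53 [ 529.1 -152.9] 28.3
136 63 [ 530.  -153.1] 26.3
```

View pics/Z15.png

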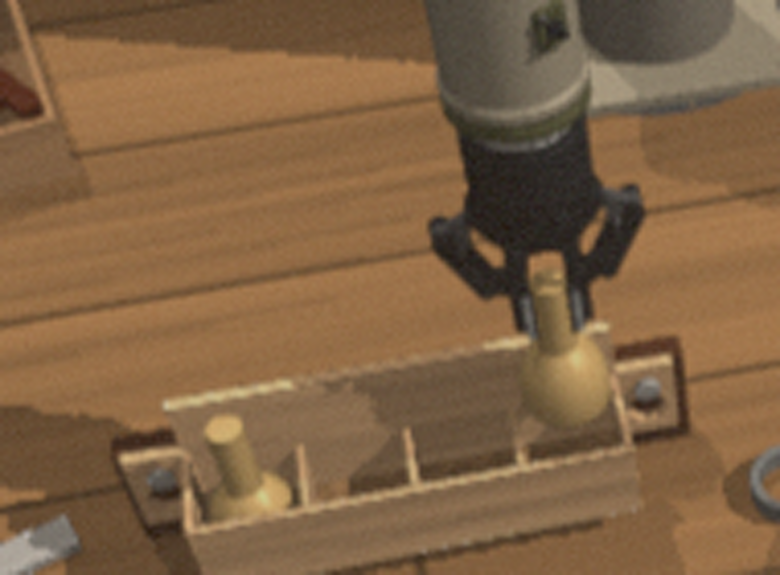

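Emit:
drive_tool --moves '[1, 0.1, 0, 0, 0, 0, 1, 0, 0, 0, 0, 0, 1, 0, 0, 0, 0, 0, 1, 0, 0, 0, 0, 0, 0.8, 0, 0, 0, 0, 0, 0.8, 0, 0, 0, 0, 0, 0.6, 0, 0, 0, 0, 0, 0.4, 0, 0, 0, 0, 0, 0, 0, 0, 0, 0, 0]'

```text
time: 30.62
tool_pos: [524.6, -154.6, 109.6]
tcp_rot: [-20.9, 89.9, 158.9]
ft_force: [-0.3, 0.4, -1.4]
finger_gap: 23.3
```

Emit:
drive_tool --moves '[0.3, 0, 0, 0, 0, 0, 0.2, 0, 0, 0, 0, 0, 0, 0, 0, 0, 0, 0]'

```text
time: 30.87
tool_pos: [525.3, -154.9, 105.7]
tcp_rot: [153.2, 90.0, -27.0]
ft_force: [-0.5, -0.6, -2.2]
finger_gap: 23.4
```

Emit:
drive_tool --moves '[0.2, 0, 0, 0, 0, 0, 0, 0, 0, 0, 0, 0]'

```text
time: 31.03
tool_pos: [525.3, -154.9, 103.7]
tcp_rot: [154.3, 90.0, -25.9]
ft_force: [-0.4, 0.4, -2.1]
finger_gap: 23.3
```

Emit:
drive_tool --moves '[0.15, 0, 0, 0, 0, 0, 0, 0, 0, 0, 0, 0]'

```text
time: 31.2
tool_pos: [525.2, -154.9, 102.2]
tcp_rot: [2.9, 90.0, -177.3]
ft_force: [-0.0, 0.5, -2.2]
finger_gap: 23.0
```

Emit:
drive_tool --moves '[0.1, 0, 0, 0, 0, 0, 0, 0, 0, 0, 0, 0]'

```text
time: 31.37
tool_pos: [525.1, -154.8, 101.1]
tcp_rot: [-10.6, 90.0, 169.1]
ft_force: [-0.1, -1.2, -1.3]
finger_gap: 22.9
```

Emit:
drive_tool --moves '[0.1, 0, 0, 0, 0, 0, 0, 0, 0, 0, 0, 0]'

```text
time: 31.53
tool_pos: [525.3, -154.9, 100.3]
tcp_rot: [153.5, 90.0, -26.7]
ft_force: [0.8, -0.5, -1.7]
finger_gap: 23.0
```

Emit:
drive_tool --moves '[0.1, 0, 0, 0, 0, 0, 0, 0, 0, 0, 0, 0]'

```text
time: 31.7
tool_pos: [525.7, -155.0, 99.9]
tcp_rot: [163.7, 89.9, -16.6]
ft_force: [0.2, 0.5, 3.6]
finger_gap: 22.9
```

Emit:
drive_tool --moves '[0.07, 0, 0, 0, 0, 0, 0, 0, 0, 0, 0, 0]'

```text
time: 31.87
tool_pos: [525.9, -155.0, 99.8]
tcp_rot: [165.0, 89.9, -15.2]
ft_force: [-1.2, 1.3, 7.9]
finger_gap: 23.0
```

Emit:
drive_tool --moves '[0, 0, 0, 0, 0, 0, 0, 0, 0, 0, 0, 0, 0, 0, 0, 0, 0, 0, 0, 0, 0, 0, 0, 0]' --hand 4

```text
time: 32.2
tool_pos: [525.0, -154.8, 98.3]
tcp_rot: [-11.8, 90.0, 168.0]
ft_force: [-0.1, -0.1, 0.5]
finger_gap: 40.1
```

Emit:
drive_tool --moves '[-1, 0, 0, 0, 0, 0, -2, 0, 0, 0, 0, 0, -3, 0, 0, 0, 0, 0, -3, 0, 0, 0, 0, 0, -3, 0, 0, 0, 0, 0, -3, 0, 0, 0, 0, 0, 0, 0, 0, -6.95, 0, 0, 0, 0, 0, -6.95, 0, 0, 0, 0, 0, -6.95, 0, 0, 0, 0, 0, -6.95, 0, 0, 0, 0, 0, -6.95, 0, 0, 0, 0, 0, -6.95, 0, 0, 0, 0, 0, -6.95, 0, 0, 0, 0, 0, -6.95, 0, 0, 0, 0, 0, -6.95, 0, 0, 0, 0, 0, -6.95, 0, 0, 0, 0, 0, -6.95, 0, 0, 0, 0, 0, -6.95, 0, 0, 0, 0, 0, -6.8, 0, 0]'

```text
time: 33.78
tool_pos: [525.2, -154.9, 249.4]
tcp_rot: [63.5, 90.0, -26.2]
ft_force: [-0.4, 0.2, 0.3]
finger_gap: 39.7
```

Emit:
drive_tool --moves '[0, 1.3, -3.4, 0, 0, 0, 0, 1.3, -3.4, 0, 0, 0, 0, 1.3, -3.4, 0, 0, 0, 0, 1.3, -3.4, 0, 0, 0, 0, 1.3, -3.4, 0, 0, 0, 0, 1.3, -3.4, 0, 0, 0, 0, 1.3, -3.4, 0, 0, 0, 0, 1.3, -3.4, 0, 0, 0, 0, 1.3, -3.4, 0, 0, 0, 0, 1.3, -3.4, 0, 0, 0, 0, 1.4, -3.4, 0, 0, 0, 0, 0, 0, 0, 0, 0, 0, 0, 0, 0, 0, 0, 0, 0, 0, 0, 0, 0]' --hand 5

```text
time: 34.95
tool_pos: [669.3, 219.0, 248.7]
tcp_rot: [-34.0, 90.0, -124.0]
ft_force: [0.5, 0.2, 0.2]
finger_gap: 50.2
```

```bash
python3 look.py 16
```

```text
t 34.95 tcp [669.3 219.  248.7] a 0.0 tilt x [-4.e-04 -6.e-04 -1.e+00] F [0.5 0.2 0.2] T [0.01 0.02 0.04] gap 50.2
scene head top px [393.8 200.7] 82 ray@110 [676.1 217.  110. ] ray@100 [669.9 220.3 102. ]
```

View pics/L16.png

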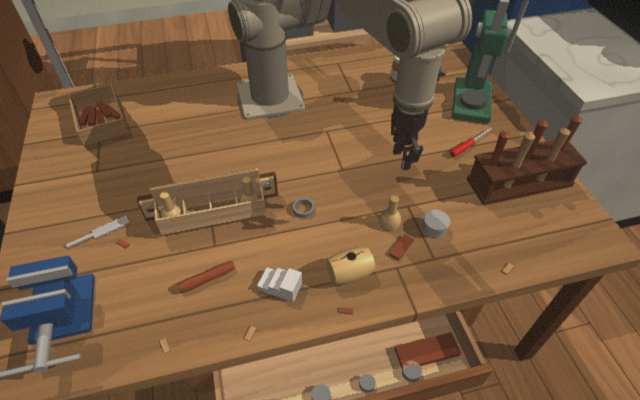

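Both heads stand in the end cells at (168,205) and (248,187). The last head is at (392,213), directly under the tool.

Emit:
drive_tool --moves '[2, 0, -0.1, 0, 0, 0, 3, 0, 0, 0, 0, 0, 3, 0, 0, 0, 0, 0, 3, 0, 0, 0, 0, 0, 3, 0, 0, 0, 0, 0, 3, 0, 0, 0, 0, 0, 1.3, 0, 0, 0, 0, 0, 0, 0, 0, 0, 0, 0, 0, 0, 0, 0, 0, 0]'

```text
time: 35.8
tool_pos: [669.4, 219.2, 66.2]
tcp_rot: [-73.9, 90.0, -164.0]
ft_force: [1.0, 1.0, 0.9]
finger_gap: 50.0
```

Emit:
drive_tool --moves '[0, 0, 0, 0, 0, 0, 0, 0, 0, 0, 0, 0, 0, 0, 0, 0, 0, 0, 0, 0, 0, 0, 0, 0, 0, 0, 0, 0, 0, 0]' --hand 2 --grip_force 25

```text
time: 36.22
tool_pos: [671.2, 220.4, 68.5]
tcp_rot: [101.1, 89.8, 11.0]
ft_force: [0.8, -1.3, 7.1]
finger_gap: 23.3
```

Emit:
drive_tool --moves '[0, 0, 0, 0, 0, 0, 0, 0, 0, 0, 0, 0, 0, 0, 0, 0, 0, 0, 0, 0, 0, 0, 0, 0]' --hand 5

```text
time: 36.55
tool_pos: [669.2, 220.1, 65.4]
tcp_rot: [-81.3, 90.0, -171.4]
ft_force: [0.2, 0.4, -0.3]
finger_gap: 49.8
```

Emit:
drive_tool --moves '[0, 0, 0, 6.95, 0, 0, 0, 0, 0, 6.95, 0, 0, 0, 0, 0, 6.95, 0, 0, 0, 0, 0, 6.95, 0, 0, 0, 0, 0, 6.95, 0, 0, 0, 0, 0, 6.95, 0, 0, 0, 0, 0, 6.95, 0, 0, 0, 0, 0, 6.95, 0, 0, 0, 0, 0, 6.95, 0, 0, 0, 0, 0, 6.95, 0, 0, 0, 0, 0, 6.95, 0, 0, 0, 0, 0, 6.95, 0, 0, 0, 0, 0, 6.8, 0, 0, 0, 0, 0, 0, 0, 0]'

```text
time: 37.72
tool_pos: [669.2, 220.0, 65.2]
tcp_rot: [15.2, 90.0, -165.3]
ft_force: [0.3, -0.9, 0.3]
finger_gap: 49.8
```

Emit:
drive_tool --moves '[0, 0, 0, 0, 0, 0, 0, 0, 0, 0, 0, 0, 0, 0, 0, 0, 0, 0, 0, 0, 0, 0, 0, 0, 0, 0, 0, 0, 0, 0]' --hand 2 --grip_force 40

```text
time: 38.13
tool_pos: [669.3, 220.1, 65.4]
tcp_rot: [1.9, 90.0, -178.3]
ft_force: [-0.9, -0.4, -0.6]
finger_gap: 22.8
```

```bash
python3 zz.py 17 320 110 460 270
```

```text
t 38.13 tcp [669.3 220.1  65.4] a -90.16 tilt x [-2.e-04 -0.e+00 -1.e+00] F [-0.9 -0.4 -0.6] T [ 0.02 -0.    0.03] gap 22.8
3.625
```

View pics/Z17.png

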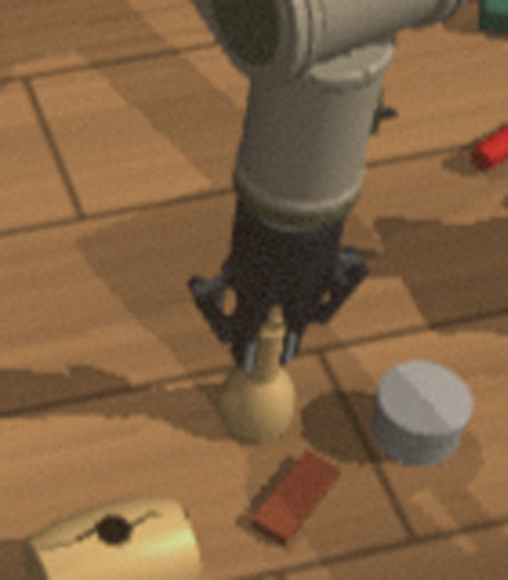

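Emit:
drive_tool --moves '[-0.5, 0, 0, 0, 0, 0, -1.5, 0, 0, 0, 0, 0, -3, 0, 0, 0, 0, 0, -3, 0, 0, 0, 0, 0, -3, 0, 0, 0, 0, 0, -2, 0, 0, 0, 0, 0, 0, 0, 0, 0, 0, 0]'

```text
time: 38.77
tool_pos: [672.7, 220.9, 204.8]
tcp_rot: [-165.7, 89.3, 14.1]
ft_force: [1.1, 0.2, -0.5]
finger_gap: 22.8
```

Emit:
drive_tool --moves '[0, 1, 0.2, 0, 0, 0, 0, 2, 0.2, 0, 0, 0, 0, 3, 0.2, 0, 0, 0, 0, 3, 0.2, 0, 0, 0, 0, 3, 0.2, 0, 0, 0, 0, 3, 0.2, 0, 0, 0, 0, 3, 0.2, 0, 0, 0, 0, 3, 0.2, 0, 0, 0, 0, 3, 0.2, 0, 0, 0, 0, 3, 0.2, 0, 0, 0, 0, 3, 0.2, 0, 0, 0, 0, 3, 0.2, 0, 0, 0, 0, 3, 0.2, 0, 0, 0, 0, 3, 0.2, 0, 0, 0, 0, 3, 0.2, 0, 0, 0, 0, 3, 0.2, 0, 0, 0, 0, 3, 0.2, 0, 0, 0, 0, 2, 0.2, 0, 0, 0, 0, 1.8, 0.2, 0, 0, 0, 0, 0, 0, 0, 0, 0]'

```text
time: 40.43
tool_pos: [627.0, -301.6, 193.5]
tcp_rot: [-1.0, 89.8, 178.6]
ft_force: [-0.7, -0.8, -2.2]
finger_gap: 23.1
```

Emit:
drive_tool --moves '[0, 0, 0, 0, 0, 0, 0, 0, 0, 0, 0, 0]'

```text
time: 40.6
tool_pos: [628.8, -297.1, 194.5]
tcp_rot: [-43.0, 89.9, 136.8]
ft_force: [-1.0, 0.3, -1.9]
finger_gap: 22.9
```

Emit:
drive_tool --moves '[0, 0.1, 0.5, 0, 0, 0, 0, 0, 1, 0, 0, 0, 0, 0, 2, 0, 0, 0, 0, 0, 2, 0, 0, 0, 0, 0, 2, 0, 0, 0, 0, 0, 1.3, 0, 0, 0, 0, 0, 1, 0, 0, 0, 0, 0, 0.5, 0, 0, 0, 0, 0, 0, 0, 0, 0, 0, 0, 0, 0, 0, 0, 0, 0, 0, 0, 0, 0]'

```text
time: 41.52
tool_pos: [526.9, -298.1, 195.7]
tcp_rot: [165.9, 90.0, -14.3]
ft_force: [0.0, -0.2, -1.9]
finger_gap: 22.9
```

```bash
python3 zz.py 18 110 90 300 230
```

```text
t 41.52 tcp [ 526.9 -298.1  195.7] a -90.19 tilt x [ 5.e-04 -1.e-04 -1.e+00] F [ 0.  -0.2 -1.9] T [ 0.05  0.02 -0.01] gap 22.9
4.105263157894737
```

View pics/Z18.png

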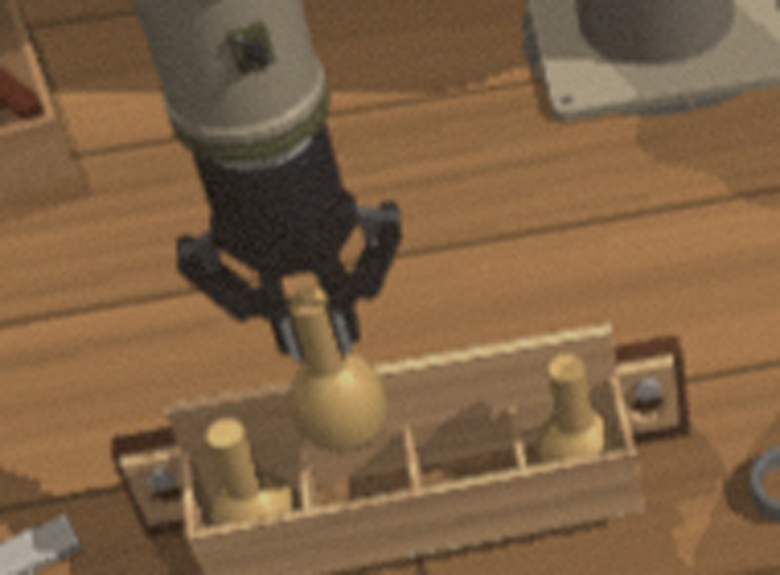

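Emit:
drive_tool --moves '[1.5, 0, 0.1, 0, 0, 0, 1.5, 0, 0, 0, 0, 0, 1, 0, 0, 0, 0, 0, 1, 0, 0, 0, 0, 0, 0.8, 0, 0, 0, 0, 0, 0.8, 0, 0, 0, 0, 0, 0.6, 0, 0, 0, 0, 0, 0.5, 0, 0, 0, 0, 0, 0.5, 0, 0, 0, 0, 0, 0, 0, 0, 0, 0, 0]'

```text
time: 42.4
tool_pos: [524.9, -298.1, 112.5]
tcp_rot: [-33.7, 89.9, 146.0]
ft_force: [-0.6, 0.0, -2.0]
finger_gap: 23.1
```

```bash
python3 zz.py 19 110 90 300 230
```

```text
t 42.4 tcp [ 524.9 -298.1  112.5] a -90.23 tilt x [-1.1e-03  7.0e-04 -1.0e+00] F [-0.6  0.  -2. ] T [-0.   -0.01 -0.01] gap 23.1
4.105263157894737
```

View pics/Z19.png

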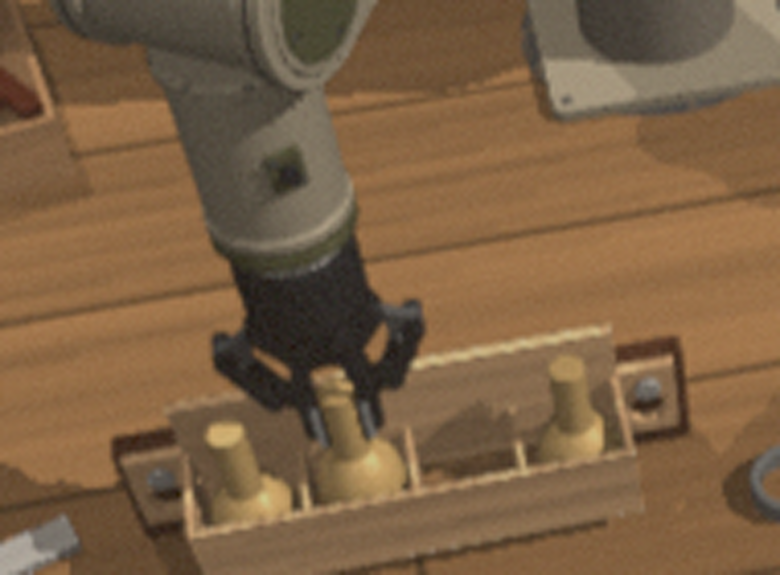

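Emit:
drive_tool --moves '[0.4, 0, 0, 0, 0, 0, 0.3, 0, 0, 0, 0, 0, 0, 0, 0, 0, 0, 0]'

```text
time: 42.7
tool_pos: [525.1, -298.3, 106.1]
tcp_rot: [-34.6, 90.0, 145.2]
ft_force: [0.1, 0.8, -1.5]
finger_gap: 22.9
```

Emit:
drive_tool --moves '[0.2, 0, 0, 0, 0, 0, 0.1, 0, 0, 0, 0, 0, 0, 0, 0, 0, 0, 0]'

```text
time: 42.95
tool_pos: [525.2, -298.3, 103.4]
tcp_rot: [-34.4, 90.0, 145.3]
ft_force: [-0.1, 0.2, -2.1]
finger_gap: 23.2
```

Emit:
drive_tool --moves '[0.15, 0, 0, 0, 0, 0, 0, 0, 0, 0, 0, 0]'

```text
time: 43.12
tool_pos: [525.3, -298.3, 101.9]
tcp_rot: [-38.6, 90.0, 141.1]
ft_force: [0.7, -0.8, -0.8]
finger_gap: 23.4
```

Emit:
drive_tool --moves '[0.1, 0, 0, 0, 0, 0, 0, 0, 0, 0, 0, 0]'

```text
time: 43.28
tool_pos: [525.3, -298.3, 100.9]
tcp_rot: [-35.6, 90.0, 144.1]
ft_force: [-0.1, -0.3, -1.4]
finger_gap: 23.2
```

Emit:
drive_tool --moves '[0.1, 0, 0, 0, 0, 0, 0, 0, 0, 0, 0, 0]'

```text
time: 43.45
tool_pos: [525.3, -298.3, 99.9]
tcp_rot: [-37.5, 90.0, 142.3]
ft_force: [-0.7, 0.7, -0.9]
finger_gap: 23.1
```

Emit:
drive_tool --moves '[0.1, 0, 0, 0, 0, 0, 0, 0, 0, 0, 0, 0]'

```text
time: 43.62
tool_pos: [525.3, -298.3, 98.9]
tcp_rot: [-34.5, 90.0, 145.3]
ft_force: [0.6, -0.4, -2.1]
finger_gap: 23.2
```

Emit:
drive_tool --moves '[0.07, 0, 0, 0, 0, 0, 0, 0, 0, 0, 0, 0]'

```text
time: 43.78
tool_pos: [525.5, -298.4, 98.6]
tcp_rot: [155.2, 90.0, -25.0]
ft_force: [0.5, 0.6, -0.5]
finger_gap: 23.1
```

Emit:
drive_tool --moves '[0.07, 0, 0, 0, 0, 0, 0, 0, 0, 0, 0, 0]'

```text
time: 43.95
tool_pos: [525.7, -298.5, 98.4]
tcp_rot: [152.7, 89.9, -27.5]
ft_force: [0.5, 1.8, 4.5]
finger_gap: 23.4
```

Emit:
drive_tool --moves '[0, 0, 0, 0, 0, 0, 0, 0, 0, 0, 0, 0, 0, 0, 0, 0, 0, 0, 0, 0, 0, 0, 0, 0]' --hand 3.8

```text
time: 44.28
tool_pos: [525.2, -298.4, 97.5]
tcp_rot: [-18.5, 90.0, 161.3]
ft_force: [-0.0, 0.0, -0.6]
finger_gap: 38.1
```

Emit:
drive_tool --moves '[-1, 0, 0, 0, 0, 0, -2, 0, 0, 0, 0, 0, -3, 0, 0, 0, 0, 0, -3, 0, 0, 0, 0, 0, -3, 0, 0, 0, 0, 0, -3, 0, 0, 0, 0, 0, 0, -3, 0, 0, 0, 0, 0, -3, 0, 0, 0, 0, 0, -3, 0, 0, 0, 0, 0, -3, 0, 0, 0, 0, 0, -3, 0, 0, 0, 0, 0, -3, 0, 0, 0, 0, 0, -3, 0, 0, 0, 0, 0, -3, 0, 0, 0, 0, 0, -3, 0, 0, 0, 0, 0, -3, 0, 0, 0, 0, 0, 0, 0, 0, 0, 0, 0, 0, 0, 0, 0, 0]'

```text
time: 45.78
tool_pos: [526.6, 2.9, 248.5]
tcp_rot: [169.2, 89.9, -10.8]
ft_force: [0.1, -0.6, 0.3]
finger_gap: 38.0
```

```bash
python3 look.py 20; python3 ears.py 21; python3 - <<'E'
from h import *
s=load("scene20.npz");t=load("top20.npz")
z1=cv2.resize(s["image"][150:240,125:290,::-1],None,fx=4.5,fy=4.5,interpolation=3);z2=cv2.resize(t["image"][200:260,335:475,::-1],(742,318)[:2],interpolation=3)[:190]
cv2.imwrite("pics/F1.png",z1);zoom(t,335,200,480,260,5,"pics/F2.png")
for n,S in(("top",t),("scene",s)):
    W=cloud(S);Z=W[...,2]
    m=((Z>122)&(Z<152)&(W[...,0]>505)&(W[...,0]<570)&(W[...,1]>-420)&(W[...,1]<-110)).astype(np.uint8)
    q,l,st,c=cv2.connectedComponentsWithStats(m)
    for i in range(1,q):
        if st[i,4]>20: print(n,c[i].round(1),st[i,4],ray(S,*c[i],138).round(1),Z[l==i].max().round(1))
    I=S["image"].astype(int);I0=load(("top0" if n=="top" else "scene0")+".npz")["image"].astype(int)
# bystander shift: image difference in their boxes
d=abs(load("scene20.npz")["image"].astype(int)-load("scene0.npz")["image"].astype(int)).sum(2)
for nm,b in dict(ring=(290,195,318,220),cracked=(325,245,378,285),grip=(175,260,238,292),block=(255,265,305,302),tin=(420,208,452,240),wedge=(386,232,416,260)).items():
    x0,y0,x1,y1=b;print(nm,(d[y0:y1,x0:x1]>90).sum())
E
```

```text
t 45.78 tcp [526.6   2.9 248.5] a -90.06 tilt x [ 9.e-04 -2.e-04 -1.e+00] F [ 0.1 -0.6  0.3] T [-0.03 -0.02 -0.07] gap 38.0
t 45.88 tcp [526.6   1.1 248.2] a -90.22 tilt x [ 6.e-04 -6.e-04 -1.e+00] F [-0.3 -0.2  0.6] T [0.03 0.02 0.01] gap 37.9
top [376.1 221.2] 54 [ 529.2 -150.9  138. ] 145.9
top [423.5 221.7] 58 [ 531.  -296.9  138. ] 145.1
top [447.2 222.4] 60 [ 530.7 -369.9  138. ] 144.9
scene [248.  182.1] 85 [ 536.8 -151.3  138. ] 144.8
scene [193.5 192.8] 87 [ 538.6 -297.2  138. ] 145.4
scene [165.1 198. ] 93 [ 538.2 -370.9  138. ] 143.8
ring 44
cracked 9
grip 30
block 0
tin 0
wedge 0
```

View pics/L20.png

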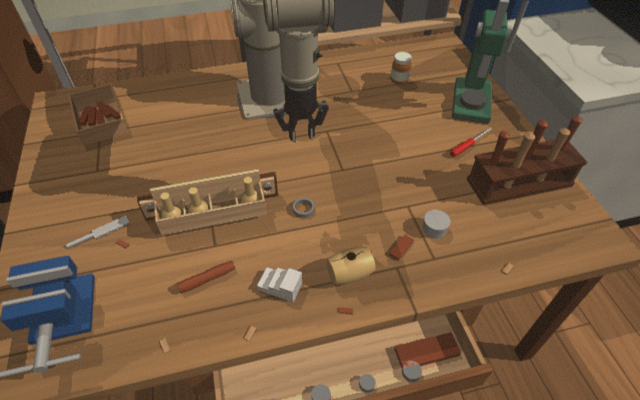

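View pics/F1.png

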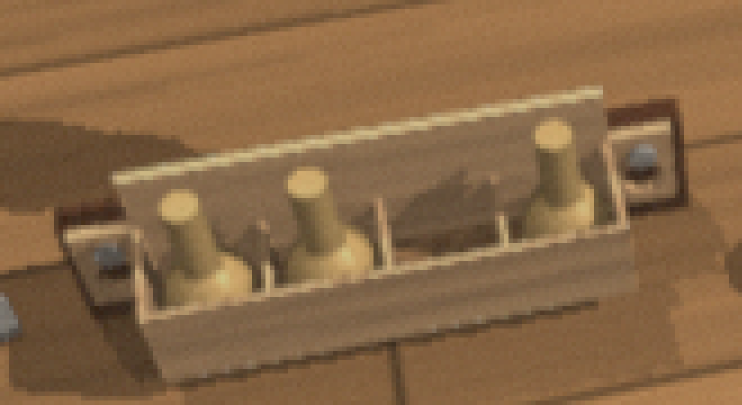

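View pics/F2.png

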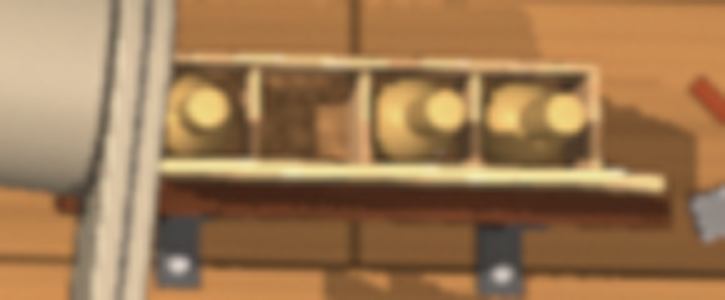

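```bash
python3 -c "
from bench import r,sensors
print(r.hand_in());print(sensors.sense()['time'])"
```

```text
the job is handed in; nothing more can be done
None
the job is handed in; nothing more can be done
```

The bin hangs locked and released on both studs, and all three sound heads that were present stand spigot up in their own cells. I handed the job in at about 46 s; no verdict was reported.

- **Bin:** I hung it empty. It met the board at x ≈ 489 mm and seated after about 24 mm of downward travel. The last pictures show both stud heads at the tops of their slots and the plate leaning slightly forward, which I put at a few millimetres at its top edge and did not measure further.
- **Heads:** They stand in both end cells and the cell next to the right end. Each was lowered to the cork until light contact (about 5–8 N at the wrist), then let go. The final depth readings put the spigot tops at about 144–146 mm, against 144 mm expected.
- **Bystanders:** The before-and-after pictures show almost no change around the block, tin, wedge blank and cracked head. A few pixels changed around the ring and the handle grip. I took these to be shadows, since both still lie in the same place.
- **Disagreement:** The two cameras differ by 2–10 mm in x, most on the tall spigots. To avoid relying on either, I centred each head by squeezing it along two axes before lifting it.

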